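# Make up two change-part kits for the vial line

### The arm

A 6-joint arm with a two-finger parallel gripper is mounted at the origin on a cart in front of the work surface, level with it; the furniture and walls round the work are solid. World frame = base frame: x ahead of the robot, y to its left, z up, the work surface at z = 0. Lengths are in m, angles in rad, forces in N, time in s.
With the tool pointing down it reaches from about 0.225 to 0.725 m from the base axis. Payload 3.1 kg.
Tool frame: the origin (TCP) lies on the mounting face of the last link; the fingertips stand 173 mm ahead of it and the grasp point (between the pads) lies 155 mm ahead of it (manip.tip_reach is the distance from the TCP to the fingertips, in m); z points along the fingers, y is the direction in which the jaws open and shut (so a half turn about z gives the same grasp; the last joint's range is limited). The gripper opens to 85 mm and grips with 20 to 120 N. Pads are 22 mm wide; open, the fingers measure 114 mm over their backs; the gripper's body (76 mm by 85 mm) begins 54 mm behind the grasp point. The pads swing forward as they close: fully open they stand 13 mm farther back than shut.
Start: joints at [-1.411, 0.048, 0.099, 1.622, 0, 1.443], TCP at [0.149, -0.503, 0.405] pointing down, gripper open.
Joint ranges: [-2.91, 2.91], [-0.99, 1.94], [-1.21, 1.42], [-2.12, 2.29], [-1.49, 1.47], [-3.14, 3.14]. Speed limits (rad/s): [2.79, 2.79, 3.14, 3.14, 3.14, 3.14].

### API

Orientations are given as a unit quaternion [w, x, y, z].
In Python, from cell import read_state, eyes, manip gives the robot as it stands.
- The arm moves only by the tool carry_out, never from a script. Its argument "increments" is a list of rows, each a list of 7 numbers: the turn, a rotation vector about the tool's x, y, z in degrees, then the shift along the tool's x, y, z in mm, then the opening, from 0 (shut) to 1 (fully open). In form: [[ax, ay, az, dx, dy, dz, gripper], ...]. A call has 1 to 12 rows; each row shifts and turns the commanded pose from where the row before left it, along the tool's axes as they then stand; what a row does not reach is not made up. A row lasts 1/12 s, in which the tool goes at most 41.7 mm and 7.16 degrees, less where a joint would pass 70% of its speed; a pose out of reach is approached as far as the arm can. A call is refused whole if a number of a shift passes 41.7 or a number of a turn 7.16, either way. A call with a gripper value outside its range is refused whole. The fingers move at their own pace and stop on an object; the grip force is fixed at half the most. Time passes only in rows, so rows that do not move let the fingers close. It gives the time, the measured TCP pose, the force and the opening at its end, in the units of the state.
- read_state(): the state, without advancing time (a new reading comes with each control period).
- eyes.snapshot(name): name is "side" or "top" or "wrist"; returns a dict with "color" (384x512x3 uint8, red, green, blue), "intrinsics" (3x3 intrinsics, pixels), "R" (3x3) and "t" (3): a world point X has camera coordinates R X + t; the wrist camera has in their place "hand_eye" (4x4, takes a point from camera to tool coordinates, whose origin is the TCP and whose axes are the flange's). Camera axes: x right, y down, z forward; pixel columns grow to the right and rows downward; lengths in m; the calibration is good to about 2 mm. A picture is of the moment at which its call begins: read the wrist's pose just before it. There is no depth.
- manip.close_job(): hands the job in, once; it reports no verdict.
The state is a dict: "time": time; "qpos": joint angles; "dq": joint speeds; "effort": joint torques, N m; "position": TCP position; "orientation": TCP orientation; "contact_force": force on the tool from outside, world axes, zero at the start; "wrist_torque": the same for the moment, N m; "finger_gap": finger opening in m.
Only numpy, scipy, OpenCV 4.12 (cv2) and the standard library are available. Lean on these libraries where they do the work, as an engineer would, in place of code of your own. Each camera call takes 0.05 s, during which the arm holds its last target.

### The job

Make up the two change-part kits for the vial line: the crimp die and the blue-capped sample vial go in the blue tray; the bearing, the brass guide bush and the black star knob go in the yellow tray. Set each one upright (the bearing flat) in the middle of a round black pad of its own, any pad of the right tray. Leave the open vial without a cap and the loose blue cap where they are.

Things in the scene. Friction and masses are not known exactly. Their poses are not given: they have to be found in the camera images.
- crimp_die: Crimp die: a light grey stepped ring, 44 mm across at the lower collar, 34 mm high, with a hole in the top; narrower (about 36 mm) in its upper half; grip low, round the collar. Origin: centre of its underside, z up; round, so its yaw means nothing. Stands upright on a 2.5 mm rubber mat at the start.
- sample_vial: Sample vial: clear-white glass vial WITH a blue cap, body 30 mm in diameter, 75 mm high over the cap; grip round the body. Origin: centre of its underside, z up; round, so its yaw means nothing. Stands upright on a 2.5 mm rubber mat at the start.
- bearing: Ball bearing: a flat steel ring with a black seal, 40 mm in diameter, 12 mm high. Origin: centre of its underside, z up; round, so its yaw means nothing. Lies flat on a 2.5 mm rubber mat at the start.
- guide_bush: Guide bush: brass-coloured flanged bush, 30 mm across at the flange on its foot, about 22 mm at the top, 27 mm high; to the touch it tapers from foot to top, so grip low. Origin: centre of its underside, z up; round, so its yaw means nothing. Stands upright on a 2.5 mm rubber mat at the start.
- star_knob: Star knob: black plastic knob, head 34 mm across on top of a narrower stem of about 14 mm, 27 mm high; it stands on the stem, so grip the head and set it down straight. Origin: centre of its underside, z up; round, so its yaw means nothing. Stands upright on a 2.5 mm rubber mat at the start.
- blue_tray: Kit tray painted blue, with two pads: a tray lying fixed flat, 106 mm along its x and 216 mm along its y (228 mm with the carrying lips at the ends), floor 4 mm thick, low rim 9 mm high and 4 mm thick all round. Origin: centre of its underside (2.5 mm above the table, on small feet), z up. Each pad is a black rubber disc 50 mm across with a thin white edge, 1.5 mm thick; pad tops are 5.5 mm above the origin. Pad centres at x = 0, y = -50 and +50 mm in its frame.
- yellow_tray: Kit tray painted yellow, with three pads: a tray lying fixed flat, 106 mm along its x and 216 mm along its y (228 mm with the carrying lips at the ends), floor 4 mm thick, low rim 9 mm high and 4 mm thick all round. Origin: centre of its underside (2.5 mm above the table, on small feet), z up. Each pad is a black rubber disc 50 mm across with a thin white edge, 1.5 mm thick; pad tops are 5.5 mm above the origin. Pad centres at x = 0, y = -70, 0 and +70 mm in its frame.
- open_vial: Open glass vial with NO cap, 30 mm in diameter, 67 mm high, loose among the parts; to be left alone. Origin: centre of its underside, z up; round, so its yaw means nothing. Stands upright on a 2.5 mm rubber mat at the start.
- loose_cap: Loose blue cap, 32 mm in diameter, 12 mm high, lying on the mat behind the parts; to be left alone. Origin: centre of its underside.
Things that resemble listed ones, but are neither listed nor needed, are in the scene too. Leave any orange look-alike of the guide_bush alone.

How it is judged:
At the end, for the whole second after the job is handed in: Die and sample vial on pads of the blue tray; bearing, bush and star knob on pads of the yellow tray: each within 15 mm of its pad's centre along both tray axes, on the pad (3 mm), upright (0.12 rad), released, at rest. Open vial upright; it and the loose cap within 25 mm of their start (x of crimp_die in the frame of blue_tray between -0.015 and 0.015 m and z of crimp_die in the frame of blue_tray between 0.0025 and 0.0085 m and (y of crimp_die in the frame of blue_tray between -0.065 and -0.035 m or y of crimp_die in the frame of blue_tray between 0.035 and 0.065 m) and angle between each of crimp_die, sample_vial, bearing, guide_bush, star_knob's own z axis and vertical below 0.12 rad and linear speed of each of crimp_die, sample_vial, bearing, guide_bush, star_knob below 0.02 m/s and angular speed of each of crimp_die, sample_vial, bearing, guide_bush, star_knob below 0.2 rad/s and x of sample_vial in the frame of blue_tray between -0.015 and 0.015 m and z of sample_vial in the frame of blue_tray between 0.0025 and 0.0085 m and (y of sample_vial in the frame of blue_tray between -0.065 and -0.035 m or y of sample_vial in the frame of blue_tray between 0.035 and 0.065 m) and x of bearing in the frame of yellow_tray between -0.015 and 0.015 m and z of bearing in the frame of yellow_tray between 0.0025 and 0.0085 m and (y of bearing in the frame of yellow_tray between -0.085 and -0.055 m or y of bearing in the frame of yellow_tray between -0.015 and 0.015 m or y of bearing in the frame of yellow_tray between 0.055 and 0.085 m) and x of guide_bush in the frame of yellow_tray between -0.015 and 0.015 m and z of guide_bush in the frame of yellow_tray between 0.0025 and 0.0085 m and (y of guide_bush in the frame of yellow_tray between -0.085 and -0.055 m or y of guide_bush in the frame of yellow_tray between -0.015 and 0.015 m or y of guide_bush in the frame of yellow_tray between 0.055 and 0.085 m) and x of star_knob in the frame of yellow_tray between -0.015 and 0.015 m and z of star_knob in the frame of yellow_tray between 0.0025 and 0.0085 m and (y of star_knob in the frame of yellow_tray between -0.085 and -0.055 m or y of star_knob in the frame of yellow_tray between -0.015 and 0.015 m or y of star_knob in the frame of yellow_tray between 0.055 and 0.085 m) and distance of each of open_vial, loose_cap from where it was at the start of the episode below 0.025 m and angle between open_vial's own z axis and vertical below 0.2 rad); the robot touches nothing.
It fails at once if the open vial or the loose cap is pushed, lifted or knocked over (moved more than 40 mm) (distance of any of open_vial, loose_cap from where it was at the start of the episode above 0.04 m).
It also fails if it takes over 112 s, if anything falls off the work surface, if the arm or the gripper's body presses on something with over 40 N, if the wrist force passes 120 N, or if a joint passes its speed limit or range.

## Working session

There is one attempt and no reset: what is moved stays moved. The work goes in short steps, Python scripts to look and compute and a tool call to move; the robot and the scene stay as the last step left them, time stands still between calls to the robot, and variables do not carry over. Pictures are saved under pics/ and viewed, and the job is handed in when it is done.

Besides the shell and the picture viewer there is one more tool, called after ">>>" as name([rows], argument=value, ...), one row to a line, values as JSON. carry_out: Moves the arm, as the interface text tells. Its arguments: {"type":"object","properties":{"increments":{"type":"array"}},"required":["increments"]}

```bash
mkdir -p pics; ls; python3 - <<'E'
from cell import read_state, eyes, manip
import cv2
print(read_state())
for n in ["side","top","wrist"]:
    s=eyes.snapshot(n); cv2.imwrite(f"pics/{n}0.png",s["color"][:,:,::-1])
    print(n,{k:v for k,v in s.items() if k!="color"})
    import pickle; pickle.dump(s,open(f"pics/{n}0.pkl","wb"))
E
```

```text
pics
{'time': 0.0, 'qpos': array([-1.41081238e+00,  4.87313883e-02,  9.75945409e-02,  1.62198025e+00,
        1.43821202e-05,  1.44297903e+00]), 'dq': array([ 7.26453795e-05,  1.90202544e-03, -1.07636360e-03,  9.02417925e-04,
        2.72348796e-03,  1.10477836e-03]), 'effort': array([-1.18340282e-03, -3.38778412e+01,  3.20016146e+01,  2.01645278e-02,
       -1.70222961e-04,  2.61304450e-06]), 'position': array([ 0.14896696, -0.50321031,  0.40352509]), 'orientation': array([-1.16034887e-03,  9.89663495e-01,  1.43404396e-01, -1.14718920e-05]), 'contact_force': array([-0.59839195, -0.27825173,  0.15452853]), 'wrist_torque': array([-0.00805853,  0.02060567,  0.0330267 ]), 'finger_gap': 0.08524365317832679}
side {'intrinsics': array([[365.05351853,   0.        , 253.46457441],
       [  0.        , 365.05351853, 191.00203549],
       [  0.        ,   0.        ,   1.        ]]), 'R': array([[ 0.89617745,  0.44354998,  0.01137535],
       [ 0.29187497, -0.57002616, -0.76803592],
       [-0.33417807,  0.69161665, -0.64030573]]), 't': array([-0.50576243, -0.11637242,  1.19449968])}
top {'in
[... 196 characters left out ...]
9980509, -0.00662592],
       [-0.9864258 ,  0.01942974, -0.16305406],
       [ 0.16315102,  0.0035035 , -0.98659489]]), 't': array([0.05412364, 0.5815815 , 0.80151044])}
wrist {'intrinsics': array([[323.41994732,   0.        , 253.62562806],
       [  0.        , 323.41994732, 188.93618325],
       [  0.        ,   0.        ,   1.        ]]), 'hand_eye': array([[ 4.00595314e-04, -9.57601772e-01, -2.88094925e-01,
         7.43191043e-02],
       [ 9.99999898e-01,  4.43365039e-04, -8.32082478e-05,
        -1.02636508e-04],
       [ 2.07411583e-04, -2.88094862e-01,  9.57601852e-01,
         3.13350851e-02],
       [ 0.00000000e+00,  0.00000000e+00,  0.00000000e+00,
         1.00000000e+00]])}
```

View pics/top0.png

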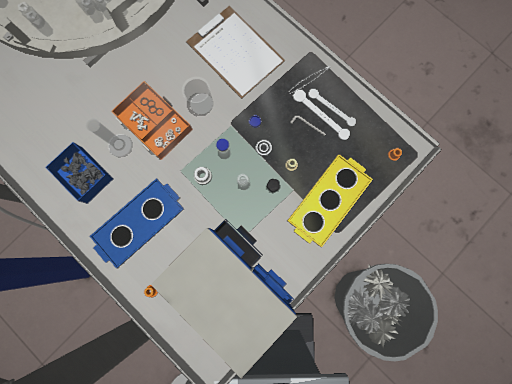

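View pics/side0.png

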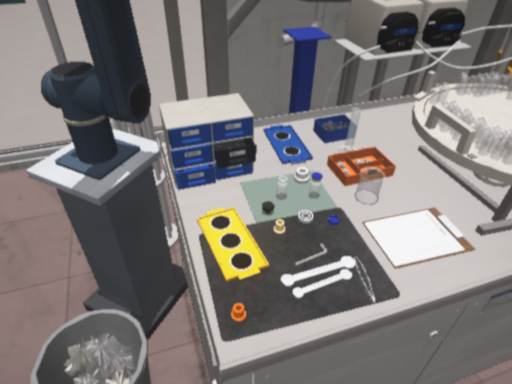

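View pics/wrist0.png

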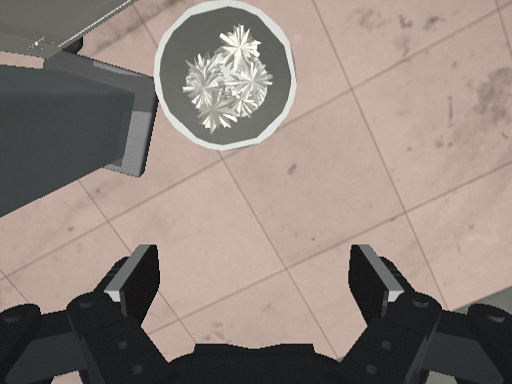

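The top view shows the parts on the green/black mats around (200-295,145-190), the blue tray at (137,222) and the yellow tray at (330,200). A drawer cabinet stands between the robot and the parts at about (230,300). I'll enlarge the work region.

```bash
cat > h.py <<'E'
import numpy as np, cv2, pickle
def rays(s,uv,T=None):
    uv=np.atleast_2d(np.array(uv,float)); K=s["intrinsics"]
    d=np.c_[(uv[:,0]-K[0,2])/K[0,0],(uv[:,1]-K[1,2])/K[1,1],np.ones(len(uv))]
    if T is None: return np.tile(-s["R"].T@s["t"],(len(uv),1)), d@s["R"]
    M=T@s["hand_eye"]; return np.tile(M[:3,3],(len(uv),1)), d@M[:3,:3].T
def plane(s,uv,z,T=None):
    o,d=rays(s,uv,T); return o+d*((z-o[:,2])/d[:,2])[:,None]
def proj(s,X,T=None):
    X=np.atleast_2d(X)
    if T is None: c=X@s["R"].T+s["t"]
    else:
        M=np.linalg.inv(T@s["hand_eye"]); c=X@M[:3,:3].T+M[:3,3]
    p=c@s["intrinsics"].T; return p[:,:2]/p[:,2:]
def tri(lines):
    A=np.zeros((3,3)); b=np.zeros(3)
    for o,d in lines:
        d=d/np.linalg.norm(d); P=np.eye(3)-np.outer(d,d); A+=P; b+=P@o
    X=np.linalg.solve(A,b); return X,[np.linalg.norm((np.eye(3)-np.outer(d,d)/(d@d))@(X-o)) for o,d in lines]
def pose(st):
    w,x,y,z=st["orientation"]; from scipy.spatial.transform import Rotation as R
    T=np.eye(4); T[:3,:3]=R.from_quat([x,y,z,w]).as_matrix(); T[:3,3]=st["position"]; return T
def load(n): return pickle.load(open(f"pics/{n}.pkl","rb"))
E
python3 - <<'E'
from h import *
t=load("top0"); s=load("side0")
a=t["color"][110:260,80:420,::-1]; cv2.imwrite("pics/topc.png",cv2.resize(a,None,fx=2.35,fy=2.35,interpolation=cv2.INTER_CUBIC))
a=s["color"][90:290,150:400,::-1]; cv2.imwrite("pics/sidec.png",cv2.resize(a,None,fx=3,fy=3,interpolation=cv2.INTER_CUBIC))
print(proj(t,[[0,0,0],[.3,0,0],[.4,.2,0],[.4,-.2,0]]), -t["R"].T@t["t"],-s["R"].T@s["t"])
print("cabinet top corners z~.2?",[plane(t,[(212,230),(160,292),(240,375),(297,313)],z).round(3).tolist() for z in (.15,.2,)])
# cabinet corners near top side view
for a,b in [((212,230),(250,120))]: print(tri([ (rays(t,[a])[0][0],rays(t,[a])[1][0]),(rays(s,[b])[0][0],rays(s,[b])[1][0])]))
E
```

```text
[[282.14893862 449.4877825 ]
 [278.4471127  311.38907427]
 [195.60931921 270.34765601]
 [359.1350272  267.29398364]] [0.44392634 0.04000502 0.88595395] [ 0.88639468 -0.66814027  0.68122001]
cabinet top corners z~.2? [[[0.489, 0.14, 0.15], [0.366, 0.244, 0.15], [0.207, 0.085, 0.15], [0.321, -0.03, 0.15]], [[0.486, 0.133, 0.2], [0.371, 0.23, 0.2], [0.223, 0.082, 0.2], [0.329, -0.025, 0.2]]]
(array([0.48564757, 0.13426939, 0.18794435]), [np.float64(0.0006985364031619148), np.float64(0.0006985364031621156)])
```

View pics/topc.png

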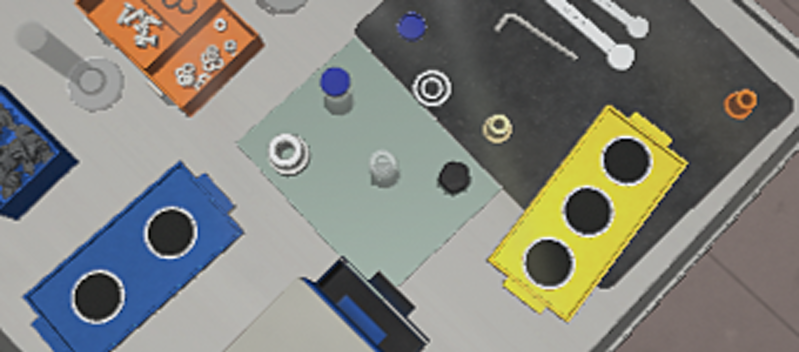

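View pics/sidec.png

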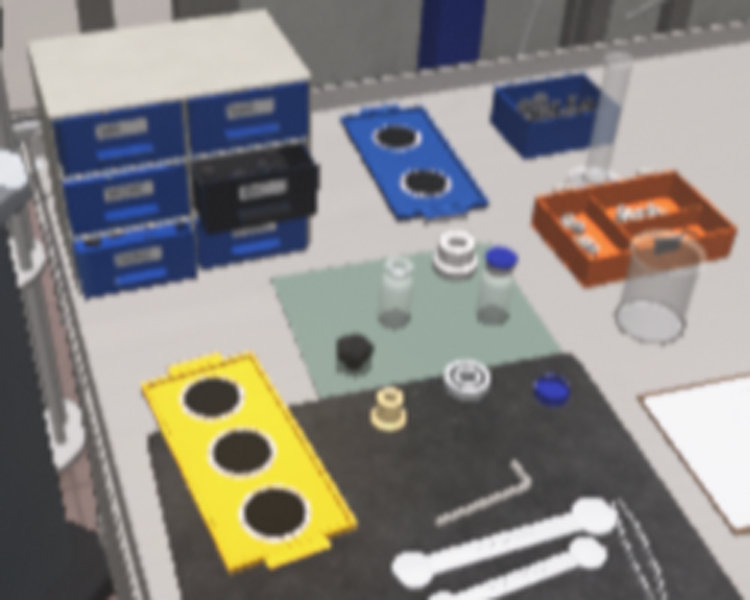

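Positions of the parts and pads: I'll measure them with masks and contours in the top and side views, then cross-check between the two.

```bash
python3 - <<'E'
from h import *
t=load("top0"); s=load("side0")
hsv=cv2.cvtColor(t["color"],cv2.COLOR_RGB2HSV); g=cv2.cvtColor(t["color"],cv2.COLOR_RGB2GRAY)
def blobs(m,lo=8):
    n,l,st,c=cv2.connectedComponentsWithStats(m.astype(np.uint8))
    return [(c[i].round(1).tolist(),st[i,4],st[i,:4].tolist()) for i in range(1,n) if st[i,4]>=lo]
H,S,V=[hsv[...,i].astype(int) for i in range(3)]
roi=np.zeros(g.shape,bool); roi[130:262,90:420]=1
for n,m in dict(blue=(H>112)&(H<128)&(S>170)&(V>60),dark=(V<48),white=(V>185)&(S<50),yel=(H>15)&(H<35)&(S>60)&(V>120)).items():
    print(n); [print("  ",b) for b in blobs(m&roi)]
hs=cv2.cvtColor(s["color"],cv2.COLOR_RGB2HSV); H,S,V=[hs[...,i].astype(int) for i in range(3)]
roi=np.zeros(g.shape,bool); roi[120:290,195:345]=1
print("SIDE")
for n,m in dict(blue=(H>112)&(H<128)&(S>170)&(V>60),dark=(V<48),white=(V>185)&(S<50),yel=(H>15)&(H<35)&(S>60)&(V>120)).items():
    print(n); [print("  ",b) for b in blobs(m&roi)]
E
```

```text
blue
   ([221.5, 142.7], np.int32(22), [217, 139, 11, 10])
dark
   ([345.9, 177.7], np.int32(256), [337, 169, 19, 18])
   ([271.2, 185.8], np.int32(24), [267, 179, 12, 13])
   ([329.5, 199.4], np.int32(264), [321, 191, 18, 18])
   ([152.0, 208.4], np.int32(266), [143, 200, 19, 18])
   ([318.0, 219.4], np.int32(74), [309, 212, 14, 18])
   ([233.8, 236.8], np.int32(315), [215, 221, 45, 35])
   ([120.9, 235.7], np.int32(279), [112, 227, 19, 19])
   ([246.7, 232.7], np.int32(43), [239, 226, 17, 16])
white
   ([343.4, 133.6], np.int32(94), [336, 130, 14, 9])
   ([167.5, 134.9], np.int32(8), [166, 133, 5, 4])
   ([118.9, 134.2], np.int32(10), [116, 134, 8, 2])
   ([170.7, 137.8], np.int32(13), [167, 135, 8, 5])
   ([181.5, 140.5], np.int32(12), [176, 135, 12, 12])
   ([158.1, 142.2], np.int32(28), [155, 139, 7, 7])
   ([165.7, 142.6], np.int32(9), [164, 141, 4, 4])
   ([264.2, 147.1], np.int32(49), [256, 140, 16, 15])
   ([145.0, 146.5], np.int32(12), [142, 144, 7, 6])
   ([263.4, 149.8], np.int32(11), [260, 148, 8, 4])
   ([101.0, 165.0], np.int32(23), [90, 154, 23, 23])
   ([202.0, 174.5
[... 1655 characters left out ...]
6.9, 210.1], np.int32(12), [265, 209, 5, 3])
white
   ([204.4, 121.0], np.int32(67), [195, 120, 26, 4])
   ([265.5, 181.9], np.int32(5137), [195, 120, 150, 170])
   ([301.7, 178.2], np.int32(35), [294, 175, 15, 6])
   ([315.6, 183.6], np.int32(19), [312, 182, 8, 4])
   ([304.9, 214.1], np.int32(67), [298, 210, 15, 11])
   ([229.5, 222.5], np.int32(8), [228, 219, 3, 8])
   ([220.6, 241.7], np.int32(11), [220, 237, 4, 10])
   ([251.8, 260.5], np.int32(8), [251, 257, 2, 8])
   ([311.4, 272.0], np.int32(472), [281, 256, 64, 30])
   ([323.9, 281.5], np.int32(256), [293, 269, 52, 21])
yel
   ([231.8, 243.4], np.int32(2369), [197, 207, 72, 74])
   ([279.2, 226.6], np.int32(148), [273, 219, 13, 15])
```

```bash
python3 - <<'E'
from h import *
t=load("top0"); s=load("side0")
for n,px,z in [("Y1",(345.9,177.7),.008),("Y2",(329.5,199.4),.008),("Y3",(313.3,221.8),.008),("B1",(152,208.4),.008),("B2",(120.9,235.7),.008),
 ("die",(202.3,173.8),.0365),("vial",(222.5,144.7),.0765),("bearing",(264,147.2),.0145),("bush",(291.9,162),.0295),("star",(273.2,185.4),.028),("open",(242.4,176),.068),("cap",(254.9,121),.0145)]:
    X=plane(t,[px],z)[0]; print(n,X.round(4),"r%.3f ang%.1f"%(np.hypot(*X[:2]),np.degrees(np.arctan2(X[1],X[0]))),"side px",proj(s,X)[0].round(1))
for a,b in [((302,168),None)]: pass
E
```

```text
Y1 [ 0.6223 -0.1789  0.008 ] r0.647 ang-16.0 side px [241.8 259.6]
Y2 [ 0.5678 -0.1347  0.008 ] r0.584 ang-13.3 side px [230.7 239.3]
Y3 [ 0.5126 -0.0918  0.008 ] r0.521 ang-10.2 side px [220.2 221.4]
B1 [0.5538 0.3091 0.008 ] r0.634 ang29.2 side px [291.7 149.9]
B2 [0.4874 0.384  0.008 ] r0.620 ang38.2 side px [282.1 134.7]
die [0.6333 0.1793 0.0365] r0.658 ang15.8 side px [301.2 170.2]
vial [0.6939 0.1254 0.0765] r0.705 ang10.2 side px [316.5 174.9]
bearing [0.7043 0.0262 0.0145] r0.705 ang2.1 side px [305.2 214.8]
bush [ 0.6603 -0.042   0.0295] r0.662 ang-3.6 side px [280.2 221.6]
star [0.6025 0.0059 0.028 ] r0.602 ang0.6 side px [267.3 203.9]
open [0.619  0.0795 0.068 ] r0.624 ang7.3 side px [284.5 178.9]
cap [0.7747 0.0482 0.0145] r0.776 ang3.6 side px [333.4 218.1]
```

>>> carry_out([
  [0,0,-6.7,0,0,0,0.6],
  [0,0,-6.7,0,0,0,0.6],
  [0,0,-6.7,0,0,0,0.6],
  [0,0,-6.7,0,0,0,0.6],
  [0,0,-6.7,0,0,0,0.6],
  [0,0,-6.7,0,0,0,0.6],
  [0,0,-6.7,0,0,0,0.6],
  [0,0,-6.7,0,0,0,0.6],
  [0,0,-6.7,0,0,0,0.6],
  [0,0,-6.7,0,0,0,0.6],
  [0,0,-6.5,0,0,0,0.6],
])

```text
time: 1.07
position: [0.149, -0.5033, 0.4042]
orientation: [-0.0, 0.705, 0.709, 0.0]
contact_force: [0.3, 1.1, 0.0]
finger_gap: 0.0511
```

```bash
python3 - <<'E'
from h import *
from cell import read_state,manip
s=read_state();T=pose(s);print(s["time"],s["qpos"],T.round(4),s["finger_gap"],manip.tip_reach, dir(manip))
E
```

```text
1.0667 [-1.41081173e+00  4.82974024e-02  9.84811033e-02  1.62195561e+00
  6.39902085e-06  1.54459285e-01] [[-5.500e-03  1.000e+00 -1.000e-04  1.490e-01]
 [ 1.000e+00  5.500e-03  1.000e-03 -5.033e-01]
 [ 1.000e-03 -1.000e-04 -1.000e+00  4.042e-01]
 [ 0.000e+00  0.000e+00  0.000e+00  1.000e+00]] 0.05110397603583245 0.1734 ['Unreachable', '__class__', '__delattr__', '__dict__', '__dir__', '__doc__', '__eq__', '__format__', '__ge__', '__getattribute__', '__getstate__', '__gt__', '__hash__', '__init__', '__init_subclass__', '__le__', '__lt__', '__module__', '__ne__', '__new__', '__reduce__', '__reduce_ex__', '__repr__', '__setattr__', '__sizeof__', '__str__', '__subclasshook__', '__weakref__', 'close_job', 'tip_reach']
```

>>> carry_out([
  [0,0,0,28,30,0,0.6],
  [0,0,0,28,30,0,0.6],
  [0,0,0,28,30,0,0.6],
  [0,0,0,28,30,0,0.6],
  [0,0,0,28,30,0,0.6],
  [0,0,0,28,30,0,0.6],
  [0,0,0,28,30,0,0.6],
  [0,0,0,28,30,0,0.6],
  [0,0,0,28,30,0,0.6],
  [0,0,0,28,30,0,0.6],
  [0,0,0,28,30,0,0.6],
  [0,0,0,28,30,0,0.6],
])

```text
time: 2.07
position: [0.5102, -0.1656, 0.4044]
orientation: [-0.0, 0.707, 0.707, -0.0]
contact_force: [1.2, -1.0, 0.3]
finger_gap: 0.0514
```

>>> carry_out([
  [0,0,0,21,25,20,0.6],
  [0,0,0,21,25,20,0.6],
  [0,0,0,21,25,20,0.6],
  [0,0,0,21,25,20,0.6],
  [0,0,0,21,25,20,0.6],
  [0,0,0,20,26,20,0.6],
  [0,0,0,0,0,0,0.6],
])

```text
time: 2.65
position: [0.6615, -0.0384, 0.2754]
orientation: [-0.005, 0.705, 0.709, -0.002]
contact_force: [-1.2, -0.4, -1.7]
finger_gap: 0.0508
```

```bash
cat > look.py <<'E'
import sys
from h import *
from cell import read_state,eyes
st=read_state();T=pose(st);n=sys.argv[1]
s=eyes.snapshot("wrist");s["T"]=T;pickle.dump(s,open(f"pics/{n}.pkl","wb"))
im=s["color"][:,:,::-1].copy();P={"Y1":(.6223,-.1789,.008),"Y2":(.5678,-.1347,.008),"Y3":(.5126,-.0918,.008),"B1":(.5538,.3091,.008),"B2":(.4874,.384,.008),"die":(.6333,.1793,.0365),"vial":(.6939,.1254,.0765),"bear":(.7043,.0262,.0145),"bush":(.6603,-.042,.0295),"star":(.6025,.0059,.028)}
im=cv2.resize(im,(768,576))
for k,X in P.items():
    c=np.linalg.inv(T@s["hand_eye"])@np.r_[X,1]
    if c[2]<=0.02: continue
    u=proj(s,X,T)[0]*1.5
    if 0<u[0]<768 and 0<u[1]<576: cv2.drawMarker(im,tuple(int(v) for v in u),(255,0,255),0,10,1)
cv2.imwrite(f"pics/{n}.png",im)
print(st["time"],st["position"].round(4),st["qpos"].round(3),st["finger_gap"],st["contact_force"].round(1))
E
python3 look.py w1
```

```text
2.65 [ 0.6615 -0.0384  0.2754] [-0.16   0.424  0.286  1.443  0.003  1.406] 0.05083270957603737 [-1.2 -0.4 -1.7]
```

View pics/w1.png

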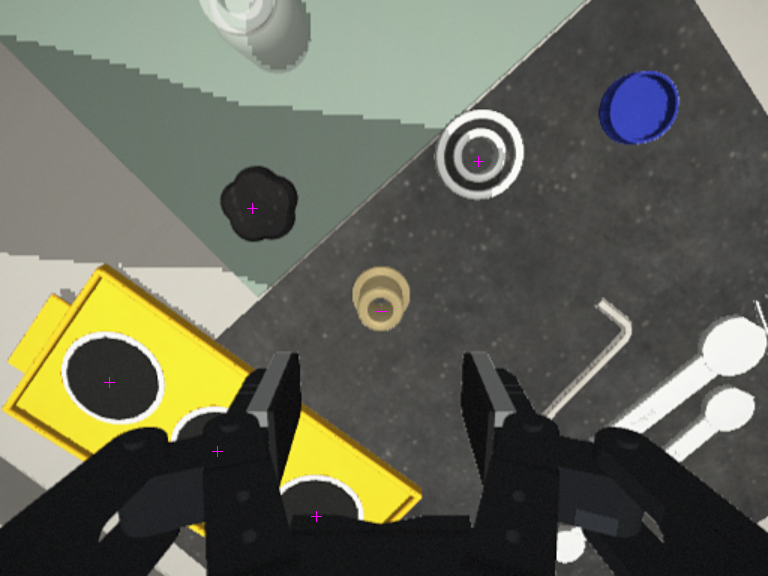

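The wrist view (shown at 1.5x) puts the bush top at (380,308), the bearing at (480,155), the star at (260,203) and Y3 at (112,378). My predicted marks lie within 2-4 mm of all of these. I'll refine with the wrist view.

```bash
python3 - <<'E'
from h import *
s=load("w1");T=s["T"]
for n,px,z in [("bear",(480,154),.0145),("star",(260,203),.029),("bush",(380,308),.0295),("Y3",(112,378),.008),("cap",(641,106),.0145)]:
    print(n,plane(s,[np.array(px)/1.5],z,T)[0].round(4))
E
```

```text
bear [0.705  0.0295 0.0145]
star [0.6064 0.0084 0.029 ]
bush [ 0.6598 -0.0401  0.0295]
Y3 [ 0.5143 -0.0892  0.008 ]
cap [0.775  0.0505 0.0145]
```

>>> carry_out([
  [0,0,0,-1,-0.5,14,0.6],
  [0,0,0,-1,-0.5,14,0.6],
  [0,0,0,0,-0.5,14,0.6],
  [0,0,0,0,0,14,0.6],
  [0,0,0,0,0,14,0.6],
  [0,0,0,0,0,12,0.6],
  [0,0,0,0,0,6,0.6],
  [0,0,0,0,0,0,0.6],
])

```text
time: 3.37
position: [0.6575, -0.0449, 0.1953]
orientation: [-0.001, 0.707, 0.707, -0.001]
contact_force: [-0.5, -0.3, -0.3]
finger_gap: 0.0514
```

```bash
python3 look.py w2
```

```text
3.3667 [ 0.6575 -0.0449  0.1953] [-0.17   0.446  0.153  1.281 -0.     1.402] 0.05138503363850877 [-0.5 -0.3 -0.3]
```

View pics/w2.png

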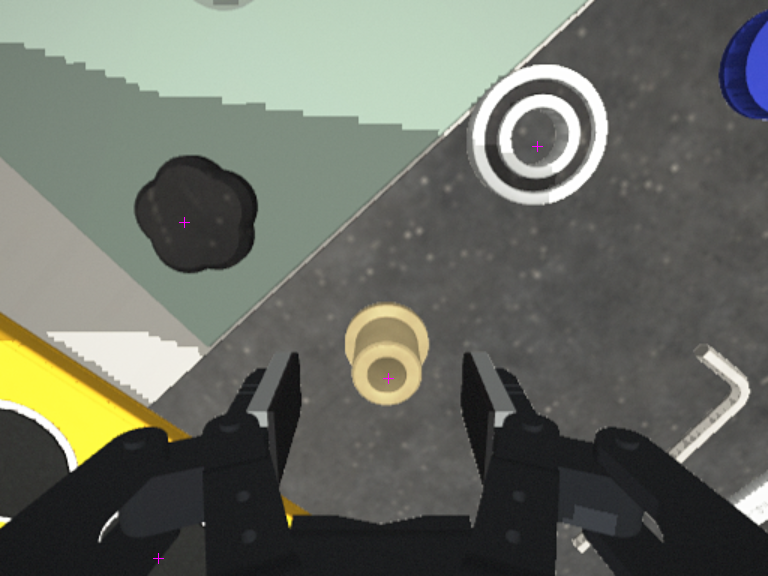

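```bash
python3 - <<'E'
from h import *
s=load("w2");T=s["T"]
for n,px,z in [("bear",(539,135),.0145),("star",(197,212),.029),("bush",(387,374),.0295)]:
    print(n,plane(s,[np.array(px)/1.5],z,T)[0].round(4))
E
```

```text
bear [0.7046 0.0295 0.0145]
star [0.6068 0.009  0.029 ]
bush [ 0.6599 -0.0406  0.0295]
```

>>> carry_out([
  [0,0,0,2,1,5,0.6],
  [0,0,0,2,1,5,0.6],
  [0,0,0,0,0,4,0.6],
  [0,0,0,0,0,2,0.6],
  [0,0,0,0,0,0,0.6],
  [0,0,0,0,0,0,0.2],
  [0,0,0,0,0,0,0.2],
  [0,0,0,0,0,0,0.1],
  [0,0,0,0,0,0,0.1],
  [0,0,0,0,0,0,0.1],
  [0,0,0,0,0,0,0.1],
  [0,0,0,0,0,0,0.1],
])

```text
time: 4.42
position: [0.6608, -0.0406, 0.1813]
orientation: [0.0, 0.707, 0.707, 0.0]
contact_force: [-0.6, -0.7, 3.2]
finger_gap: 0.0241
```

```bash
python3 look.py w3; python3 - <<'E'
from cell import eyes; import cv2
for n,b in (("side",(170,300,210,340)),("top",(130,220,230,350))):
    s=eyes.snapshot(n)["color"][b[0]:b[1],b[2]:b[3],::-1]; cv2.imwrite(f"pics/{n}3.png",cv2.resize(s,None,fx=5,fy=4.4,interpolation=cv2.INTER_CUBIC))
E
```

```text
4.4167 [ 0.6608 -0.0406  0.1813] [-0.163  0.46   0.144  1.254 -0.     1.409] 0.024069953384377955 [-0.6 -0.7  3.2]
```

View pics/w3.png

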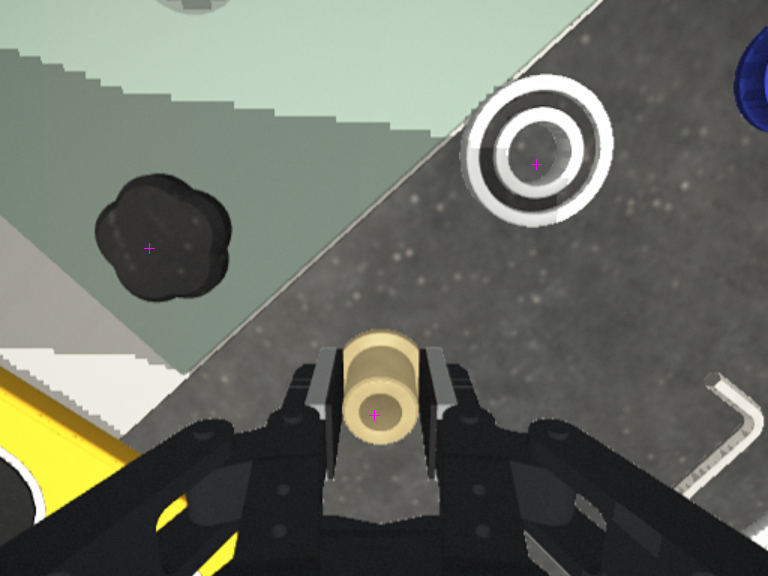

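View pics/side3.png

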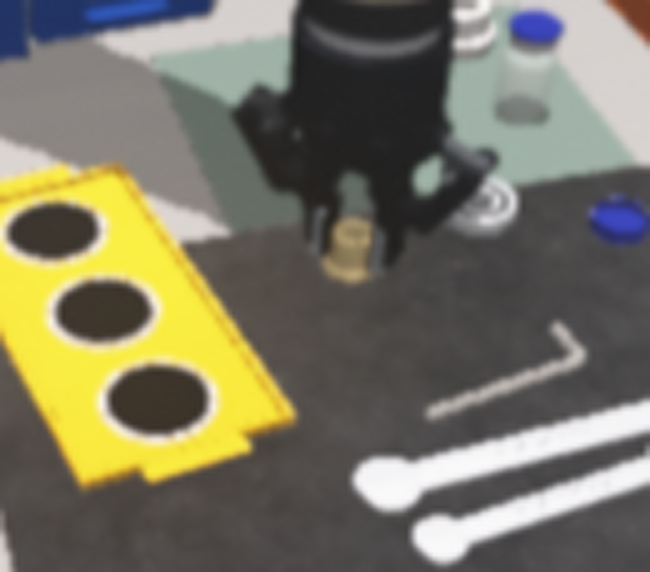

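>>> carry_out([
  [0,0,0,0,0,0,0.6],
  [0,0,0,0,0,0,0.6],
  [0,0,0,0,0,0,0.6],
  [0,0,0,0,0,2,0.6],
  [0,0,0,0,0,2,0.6],
  [0,0,0,0,0,0,0.45],
  [0,0,0,0,0,0,0.4],
])

```text
time: 5.15
position: [0.6603, -0.0404, 0.1761]
orientation: [-0.0, 0.707, 0.707, -0.0]
contact_force: [-0.1, 0.9, -0.2]
finger_gap: 0.0341
```

>>> carry_out([
  [0,0,0,0,0,0,0.2],
  [0,0,0,0,0,0,0.1],
  [0,0,0,0,0,0,0.1],
  [0,0,0,0,0,0,0.1],
  [0,0,0,0,0,0,0.1],
  [0,0,0,0,0,0,0.1],
])

```text
time: 5.65
position: [0.6607, -0.0405, 0.1768]
orientation: [0.0, 0.707, 0.707, 0.0]
contact_force: [-0.2, -0.9, 0.5]
finger_gap: 0.0255
```

>>> carry_out([
  [0,0,0,0,0,-5,0.1],
  [0,0,0,0,0,-10,0.1],
  [0,0,0,0,0,-15,0.1],
  [0,0,0,0,0,-15,0.1],
  [0,0,0,0,0,-5,0.1],
  [0,0,0,0,0,0,0.1],
])

```text
time: 6.15
position: [0.6617, -0.0407, 0.2301]
orientation: [0.002, 0.707, 0.707, 0.002]
contact_force: [0.7, -0.3, -0.8]
finger_gap: 0.0254
```

```bash
python3 look.py w4; python3 - <<'E'
from cell import eyes; import cv2
for n,b in (("side",(170,300,210,340)),):
    s=eyes.snapshot(n)["color"][b[0]:b[1],b[2]:b[3],::-1]; cv2.imwrite(f"pics/{n}4.png",cv2.resize(s,None,fx=5,fy=4.4,interpolation=cv2.INTER_CUBIC))
E
```

```text
6.15 [ 0.6617 -0.0407  0.2301] [-0.162  0.431  0.204  1.338 -0.     1.408] 0.025444830088614288 [ 0.7 -0.3 -0.8]
```

View pics/w4.png

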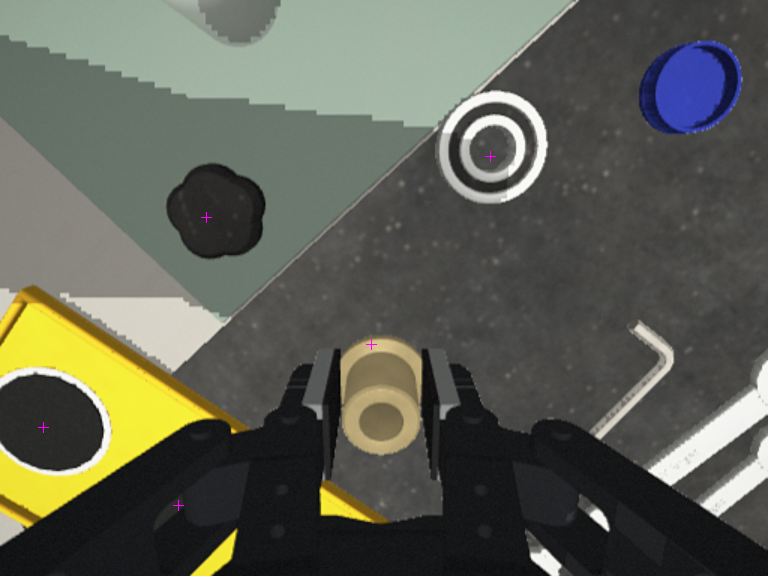

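View pics/side4.png

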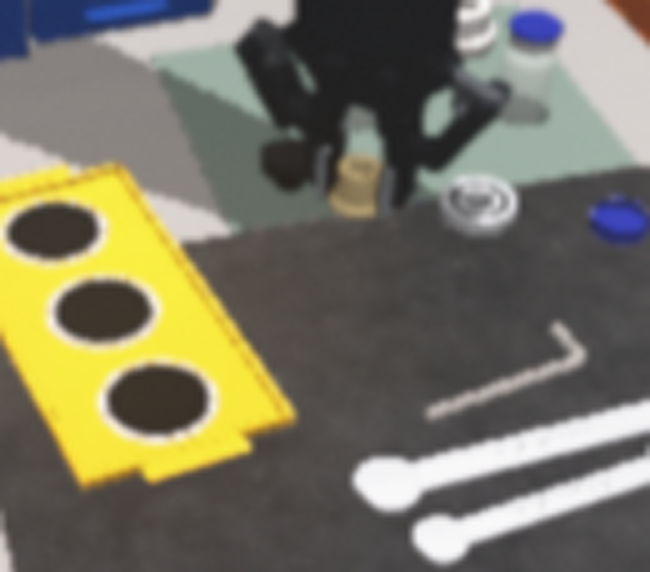

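>>> carry_out([
  [0,0,0,-8,-8,0,0.1],
  [0,0,0,-15,-15,0,0.1],
  [0,0,0,-18,-18,0,0.1],
  [0,0,0,-18,-18,0,0.1],
  [0,0,0,-16,-16,0,0.1],
  [0,0,0,-12,-12,5,0.1],
  [0,0,0,-6,-6,8,0.1],
  [0,0,0,0,0,8,0.1],
  [0,0,0,0,0,8,0.1],
  [0,0,0,0,0,4,0.1],
  [0,0,0,0,0,0,0.1],
  [0,0,0,0,0,0,0.1],
])

```text
time: 7.25
position: [0.5678, -0.1327, 0.1929]
orientation: [-0.001, 0.707, 0.707, -0.0]
contact_force: [0.2, 0.3, 0.2]
finger_gap: 0.0257
```

```bash
python3 look.py w5
```

```text
7.25 [ 0.5678 -0.1327  0.1929] [-0.345  0.256 -0.093  1.223  0.     1.225] 0.025660538350714374 [0.2 0.3 0.2]
```

View pics/w5.png

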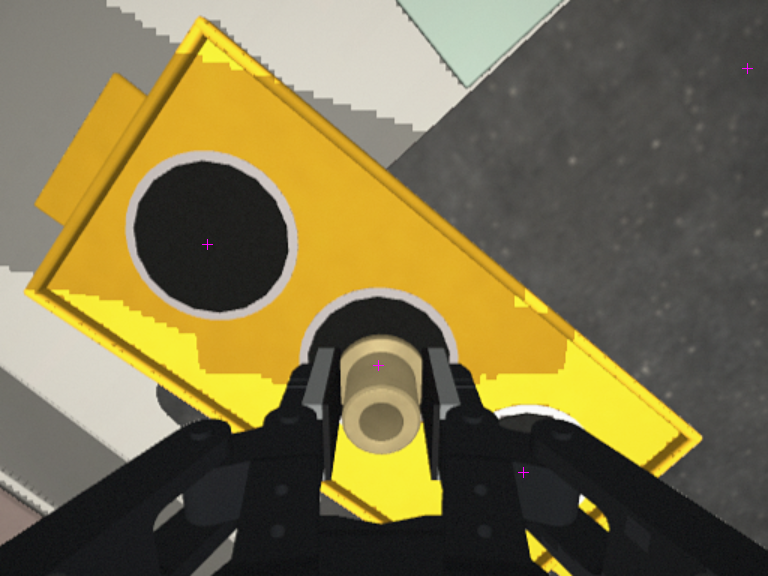

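>>> carry_out([
  [0,0,0,0,1,4,0.1],
  [0,0,0,0,0,3,0.1],
  [0,0,0,0,0,2,0.1],
  [0,0,0,0,0,0.5,0.1],
  [0,0,0,0,0,0,0.1],
  [0,0,0,0,0,0,0.1],
])

```text
time: 7.8
position: [0.5686, -0.1335, 0.1842]
orientation: [-0.0, 0.707, 0.707, 0.0]
contact_force: [0.5, 0.4, 0.6]
finger_gap: 0.0259
```

>>> carry_out([
  [0,0,0,0,0,1,0.1],
  [0,0,0,0,0,0,0.1],
  [0,0,0,0,0,0,0.35],
  [0,0,0,0,0,0,0.5],
  [0,0,0,0,0,0,0.5],
  [0,0,0,0,0,0,0.5],
  [0,0,0,0,0,-10,0.5],
  [0,0,0,0,0,-20,0.5],
  [0,0,0,0,0,-20,0.5],
  [0,0,0,0,0,-10,0.5],
])

```text
time: 8.63
position: [0.5694, -0.1338, 0.2468]
orientation: [0.002, 0.707, 0.707, 0.001]
contact_force: [-0.2, -0.4, 0.3]
finger_gap: 0.0425
```

```bash
python3 look.py w6
```

```text
8.6333 [ 0.5694 -0.1338  0.2468] [-0.345  0.222 -0.023  1.321  0.     1.226] 0.04254104428130119 [-0.2 -0.4  0.3]
```

View pics/w6.png

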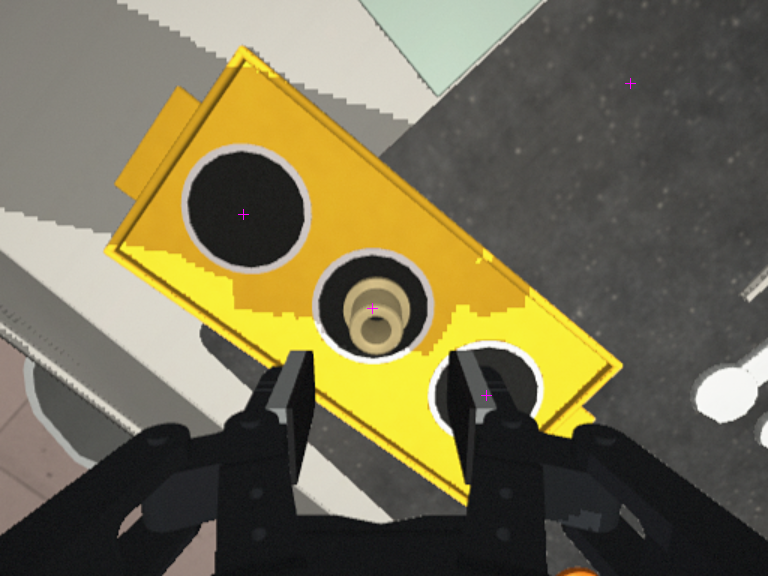

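>>> carry_out([
  [0,0,0,15,4,0,0.6],
  [0,0,0,25,7,0,0.6],
  [0,0,0,30,8,0,0.6],
  [0,0,0,30,8,0,0.6],
  [0,0,0,25,7,0,0.6],
  [0,0,0,17,4,8,0.6],
  [0,0,0,0,0,10,0.6],
  [0,0,0,0,0,10,0.6],
  [0,0,0,0,0,6,0.6],
  [0,0,0,0,0,0,0.6],
  [0,0,0,0,0,0,0.6],
])

```text
time: 9.6
position: [0.6059, 0.0074, 0.2081]
orientation: [-0.001, 0.708, 0.706, -0.001]
contact_force: [0.2, 0.1, 0.4]
finger_gap: 0.0515
```

```bash
python3 look.py w7
```

```text
9.6 [0.6059 0.0074 0.2081] [-0.098  0.303 -0.005  1.265 -0.     1.474] 0.05145643454757782 [0.2 0.1 0.4]
```

View pics/w7.png

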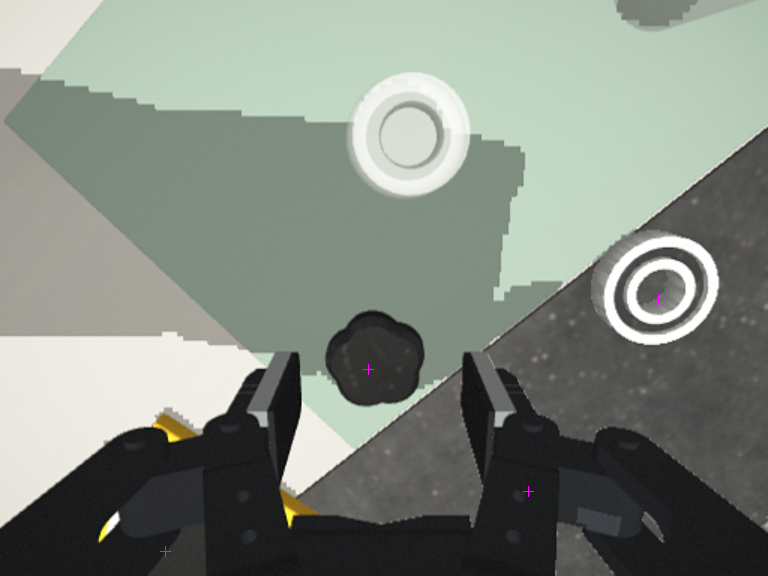

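>>> carry_out([
  [0,0,0,1,-1,10,0.6],
  [0,0,0,0,0,9,0.6],
  [0,0,0,0,0,5,0.6],
  [0,0,0,0,0,0,0.6],
  [0,0,0,0,0,0,0.4],
  [0,0,0,0,0,0,0.2],
  [0,0,0,0,0,0,0.2],
  [0,0,0,0,0,0,0.2],
  [0,0,0,0,0,0,0.2],
  [0,0,0,0,0,0,0.2],
])

```text
time: 10.48
position: [0.6057, 0.0096, 0.1854]
orientation: [0.0, 0.707, 0.707, 0.0]
contact_force: [0.1, -0.4, -0.6]
finger_gap: 0.0303
```

```bash
python3 look.py w8
```

```text
10.4833 [0.6057 0.0096 0.1854] [-0.095  0.317 -0.034  1.219 -0.     1.476] 0.03025001633962239 [ 0.1 -0.4 -0.6]
```

View pics/w8.png

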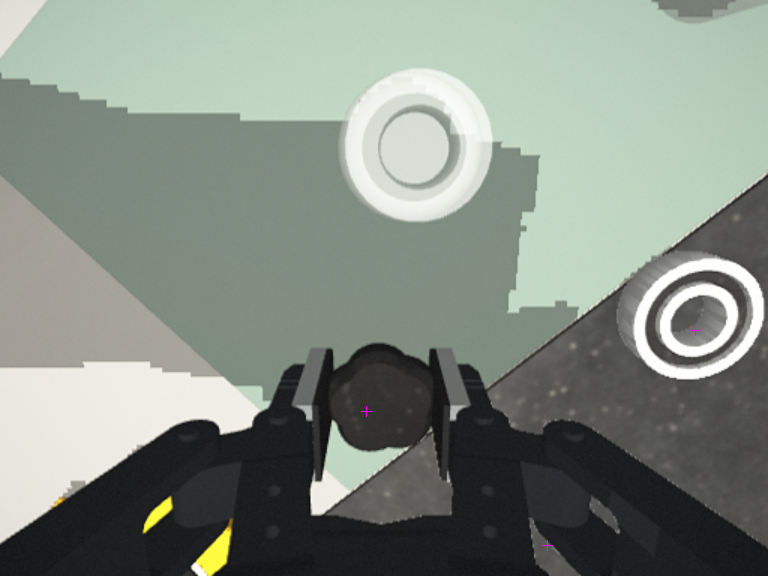

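>>> carry_out([
  [0,0,0,0,0,-8,0.2],
  [0,0,0,0,0,-16,0.2],
  [0,0,0,0,0,-12,0.2],
  [0,0,0,-8,-7,-4,0.2],
  [0,0,0,-16,-15,0,0.2],
  [0,0,0,-20,-19,0,0.2],
  [0,0,0,-20,-19,0,0.2],
  [0,0,0,-18,-17,0,0.2],
  [0,0,0,-12,-11,4,0.2],
  [0,0,0,-5,-4,8,0.2],
  [0,0,0,0,0,8,0.2],
  [0,0,0,0,0,4,0.2],
])

```text
time: 11.53
position: [0.5131, -0.0894, 0.1998]
orientation: [-0.001, 0.707, 0.707, -0.0]
contact_force: [-0.5, -0.1, -0.3]
finger_gap: 0.0305
```

>>> carry_out([
  [0,0,0,0,0,0,0.2],
  [0,0,0,0,0,0,0.2],
])

```text
time: 11.7
position: [0.5138, -0.0888, 0.2005]
orientation: [-0.001, 0.707, 0.707, -0.0]
contact_force: [-0.3, -0.3, -0.4]
finger_gap: 0.0308
```

```bash
python3 look.py w9
```

```text
11.7 [ 0.5138 -0.0888  0.2005] [-0.3    0.096 -0.26   1.216  0.     1.27 ] 0.030778738782784493 [-0.3 -0.3 -0.4]
```

View pics/w9.png

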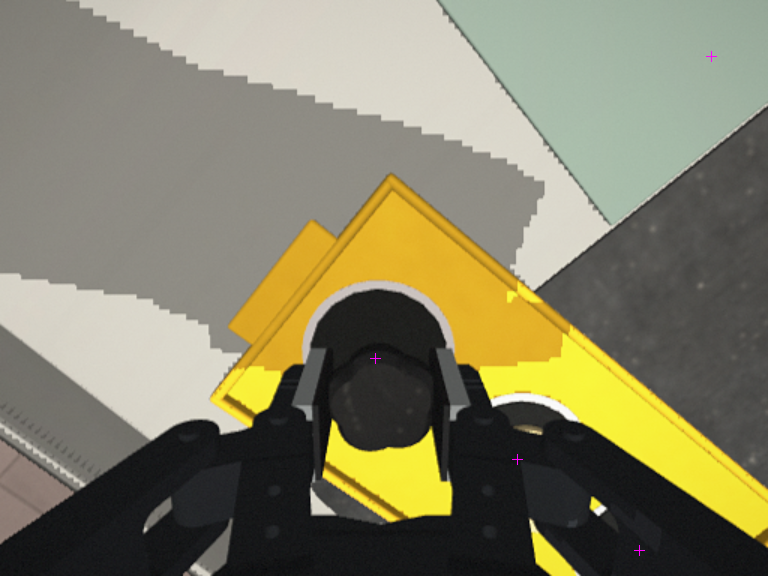

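>>> carry_out([
  [0,0,0,0,0,4,0.2],
  [0,0,0,0,0,3,0.2],
  [0,0,0,0,0,2,0.2],
  [0,0,0,0,0,1,0.2],
  [0,0,0,0,0,0,0.2],
  [0,0,0,0,0,0,0.2],
])

```text
time: 12.25
position: [0.5136, -0.0895, 0.1912]
orientation: [-0.0, 0.707, 0.707, -0.0]
contact_force: [-0.2, 0.0, -1.0]
finger_gap: 0.031
```

>>> carry_out([
  [0,0,0,0,0,0.5,0.2],
  [0,0,0,0,0,0,0.2],
  [0,0,0,0,0,0,0.35],
  [0,0,0,0,0,0,0.55],
  [0,0,0,0,0,0,0.55],
  [0,0,0,0,0,0,0.55],
  [0,0,0,0,0,-10,0.55],
  [0,0,0,0,0,-20,0.55],
  [0,0,0,0,0,-20,0.6],
  [0,0,0,0,0,-10,0.65],
])

```text
time: 13.08
position: [0.5144, -0.0897, 0.254]
orientation: [0.002, 0.707, 0.707, 0.001]
contact_force: [0.7, -0.3, 0.1]
finger_gap: 0.0556
```

```bash
python3 look.py w10
```

```text
13.0833 [ 0.5144 -0.0897  0.254 ] [-0.301  0.059 -0.19   1.318  0.     1.27 ] 0.05556716920871552 [ 0.7 -0.3  0.1]
```

View pics/w10.png

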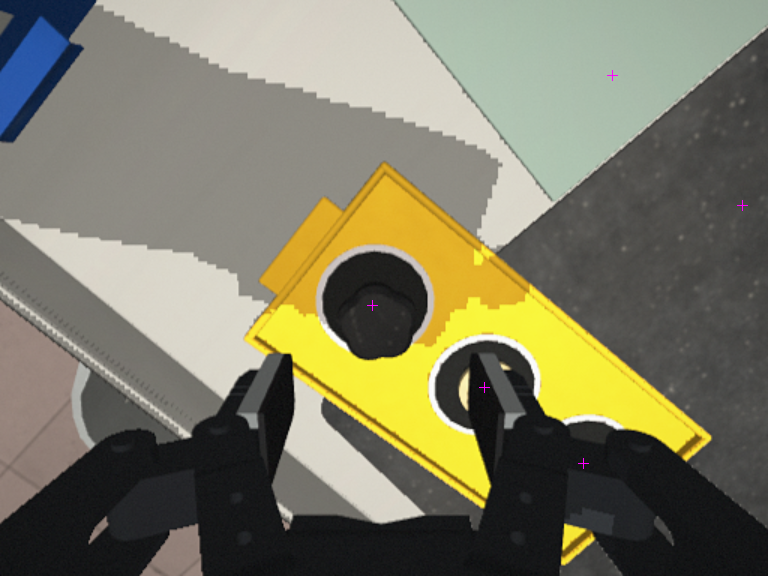

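>>> carry_out([
  [0,0,0,8,12,0,0.7],
  [0,0,0,16,26,0,0.7],
  [0,0,0,20,32,0,0.7],
  [0,0,0,20,32,0,0.7],
  [0,0,0,20,32,0,0.7],
  [0,0,0,18,29,0,0.7],
  [0,0,0,12,19,10,0.7],
  [0,0,0,5,8,16,0.7],
  [0,0,0,0,0,16,0.7],
  [0,0,0,0,0,8,0.7],
  [0,0,0,0,0,0,0.7],
  [0,0,0,0,0,0,0.7],
])

```text
time: 14.13
position: [0.7029, 0.0293, 0.1997]
orientation: [-0.001, 0.707, 0.707, -0.001]
contact_force: [-0.1, 0.6, 0.7]
finger_gap: 0.0597
```

```bash
python3 look.py w11
```

```text
14.1333 [0.7029 0.0293 0.1997] [-0.054  0.56   0.32   1.333 -0.     1.518] 0.05965860669353563 [-0.1  0.6  0.7]
```

View pics/w11.png

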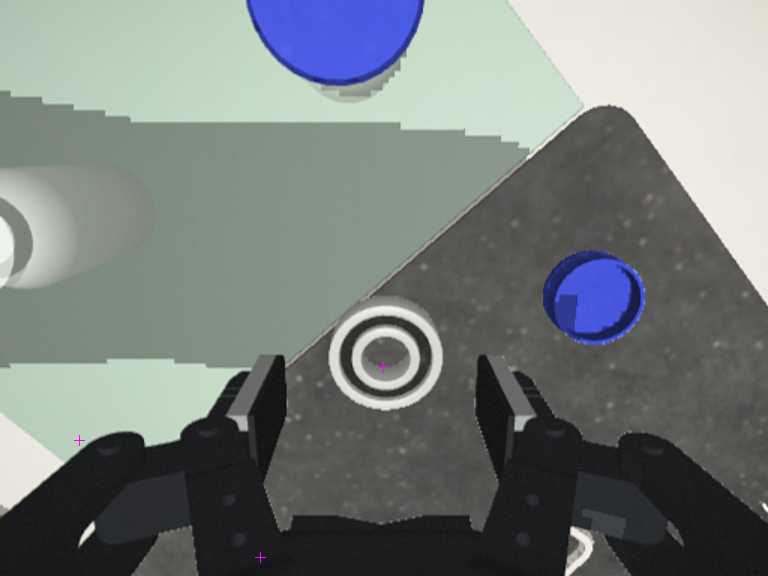

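>>> carry_out([
  [0,0,0,0,1.5,8,0.7],
  [0,0,0,0,0,8,0.7],
  [0,0,0,0,0,6,0.7],
  [0,0,0,0,0,3,0.7],
  [0,0,0,0,0,0,0.7],
  [0,0,0,0,0,0,0.5],
  [0,0,0,0,0,0,0.25],
  [0,0,0,0,0,0,0.25],
  [0,0,0,0,0,0,0.25],
  [0,0,0,0,0,0,0.25],
  [0,0,0,0,0,0,0.25],
])

```text
time: 15.1
position: [0.7054, 0.0295, 0.1763]
orientation: [0.0, 0.707, 0.707, 0.0]
contact_force: [0.5, -0.0, 1.4]
finger_gap: 0.0368
```

```bash
python3 look.py w12
```

```text
15.1 [0.7054 0.0295 0.1763] [-0.053  0.578  0.298  1.29   0.     1.518] 0.03676294557976317 [ 0.5 -0.   1.4]
```

View pics/w12.png

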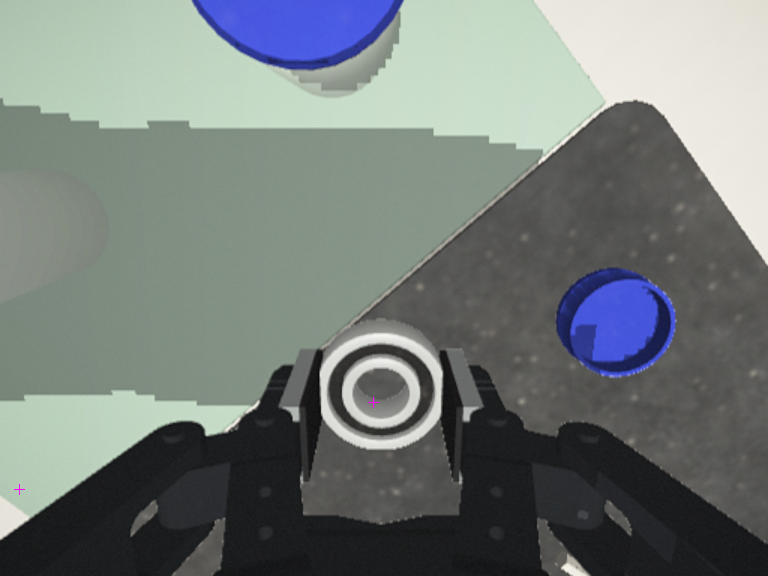

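>>> carry_out([
  [0,0,0,0,0,-5,0.25],
  [0,0,0,0,0,-10,0.25],
  [0,0,0,0,0,-15,0.25],
  [0,0,0,0,0,-12,0.25],
  [0,0,0,0,0,-5,0.25],
  [0,0,0,0,0,0,0.25],
])

```text
time: 15.65
position: [0.7061, 0.0295, 0.2259]
orientation: [0.002, 0.707, 0.707, 0.002]
contact_force: [-0.1, 0.1, -0.8]
finger_gap: 0.0366
```

```bash
python3 look.py w13
```

```text
15.65 [0.7061 0.0295 0.2259] [-0.053  0.551  0.36   1.375 -0.     1.518] 0.036559980952751724 [-0.1  0.1 -0.8]
```

View pics/w13.png

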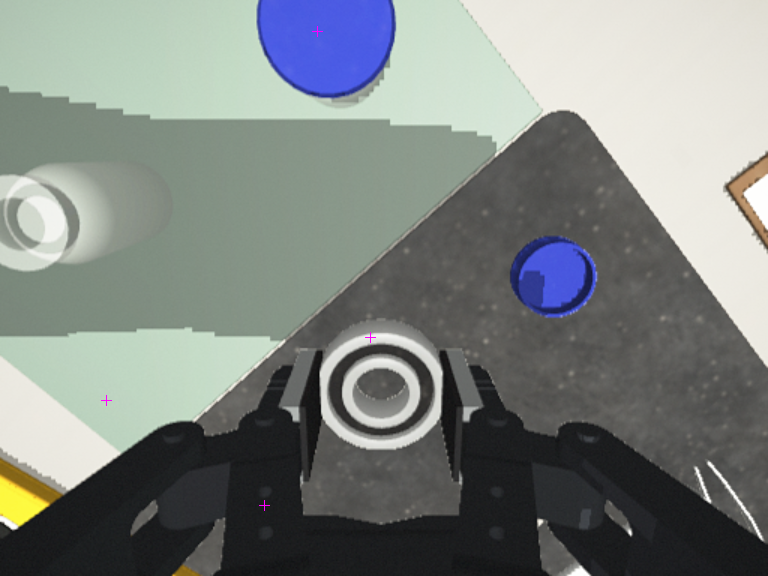

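>>> carry_out([
  [0,0,0,-12,-5,0,0.25],
  [0,0,0,-25,-10,0,0.25],
  [0,0,0,-35,-14,0,0.25],
  [0,0,0,-37,-14.5,0,0.25],
  [0,0,0,-37,-14.5,0,0.25],
  [0,0,0,-33,-13,0,0.25],
  [0,0,0,-20,-7.5,0,0.25],
  [0,0,0,-8,-3,5,0.25],
  [0,0,0,0,0,10,0.25],
  [0,0,0,0,0,10,0.25],
  [0,0,0,0,0,5,0.25],
  [0,0,0,0,0,0,0.25],
])

```text
time: 16.7
position: [0.6227, -0.1753, 0.1891]
orientation: [-0.003, 0.706, 0.708, -0.001]
contact_force: [-0.1, 0.2, -1.0]
finger_gap: 0.0368
```

```bash
python3 look.py w14
```

```text
16.7 [ 0.6227 -0.1753  0.1891] [-3.780e-01  4.210e-01  1.080e-01  1.263e+00  1.000e-03  1.191e+00] 0.03678697786323956 [-0.1  0.2 -1. ]
```

View pics/w14.png

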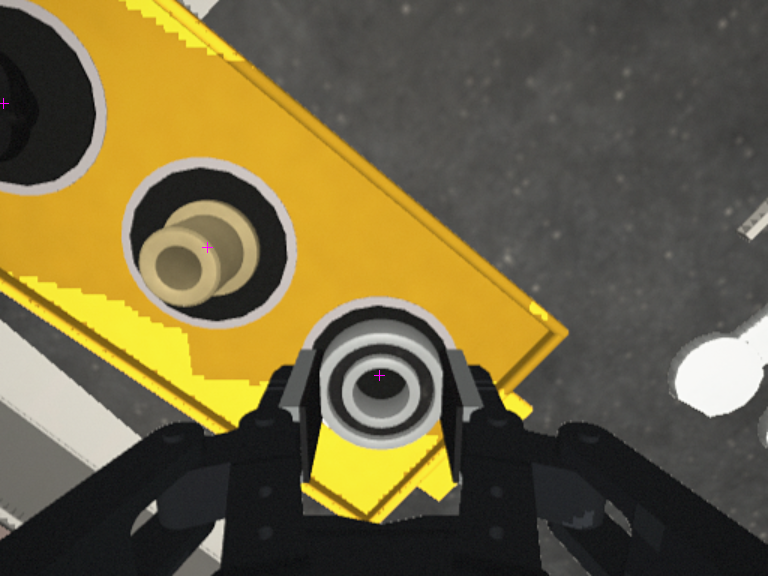

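>>> carry_out([
  [0,0,0,0,0,0,0.25],
  [0,0,0,0,0.5,3,0.25],
  [0,0,0,0,0,2,0.25],
  [0,0,0,0,0,1,0.25],
  [0,0,0,0,0,0,0.25],
  [0,0,0,0,0,0,0.25],
])

```text
time: 17.25
position: [0.6241, -0.1775, 0.1868]
orientation: [0.0, 0.707, 0.707, 0.0]
contact_force: [0.2, -0.4, -1.1]
finger_gap: 0.0363
```

>>> carry_out([
  [0,0,0,0,0,2,0.25],
  [0,0,0,0,0,1.5,0.25],
  [0,0,0,0,0,1,0.25],
  [0,0,0,0,0,0,0.25],
  [0,0,0,0,0,0,0.25],
])

```text
time: 17.67
position: [0.624, -0.1775, 0.1821]
orientation: [-0.0, 0.707, 0.707, -0.0]
contact_force: [-0.3, 0.6, -1.3]
finger_gap: 0.0369
```

>>> carry_out([
  [0,0,0,0,0,0.7,0.25],
  [0,0,0,0,0,0,0.25],
  [0,0,0,0,0,0,0.45],
  [0,0,0,0,0,0,0.62],
  [0,0,0,0,0,0,0.62],
  [0,0,0,0,0,0,0.62],
  [0,0,0,0,0,-10,0.62],
  [0,0,0,0,0,-25,0.62],
  [0,0,0,0,0,-30,0.62],
  [0,0,0,0,0,-25,0.75],
  [0,0,0,0,0,-10,0.75],
])

```text
time: 18.58
position: [0.6252, -0.178, 0.2876]
orientation: [0.004, 0.707, 0.707, 0.002]
contact_force: [0.1, -0.0, 1.2]
finger_gap: 0.064
```

```bash
python3 look.py w15
```

```text
18.5833 [ 0.6252 -0.178   0.2876] [-0.38   0.374  0.245  1.433  0.     1.191] 0.0640420073136815 [ 0.1 -0.   1.2]
```

View pics/w15.png

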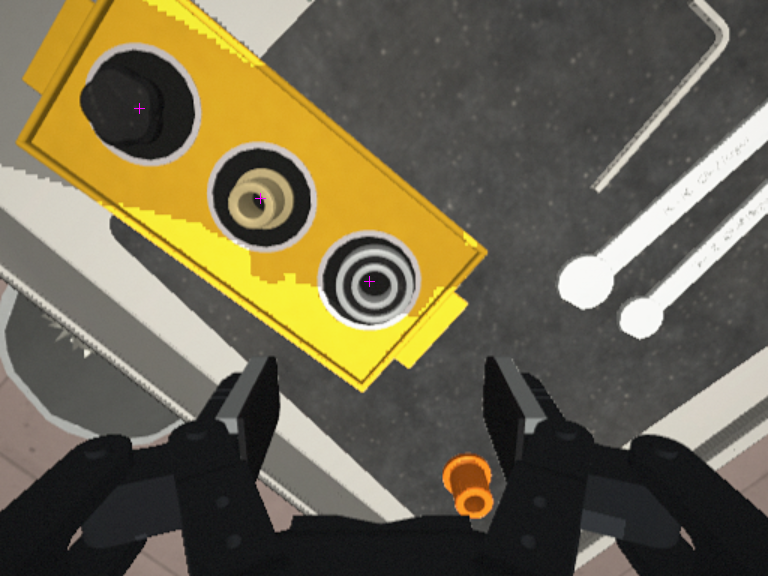

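All three parts are on the yellow tray pads. Next is the die.

>>> carry_out([
  [0,0,0,15,0,0,0.75],
  [0,0,0,30,1,0,0.75],
  [0,0,0,40,1,0,0.75],
  [0,0,0,40,1,0,0.75],
  [0,0,0,40,1,0,0.75],
  [0,0,0,40,1,0,0.75],
  [0,0,0,40,1,0,0.75],
  [0,0,0,40,1,0,0.75],
  [0,0,0,38,1,0,0.75],
  [0,0,0,22,0,10,0.75],
  [0,0,0,12,0,20,0.75],
  [0,0,0,0,0,20,0.75],
])

```text
time: 19.63
position: [0.6308, 0.1838, 0.2295]
orientation: [-0.001, 0.705, 0.709, 0.0]
contact_force: [0.6, -0.7, -0.2]
finger_gap: 0.064
```

>>> carry_out([
  [0,0,0,0,0,10,0.75],
  [0,0,0,0,0,0,0.75],
  [0,0,0,0,0,0,0.75],
])

```text
time: 19.88
position: [0.631, 0.1793, 0.2193]
orientation: [-0.001, 0.707, 0.707, -0.002]
contact_force: [0.7, -0.6, 0.9]
finger_gap: 0.0638
```

```bash
python3 look.py w16
```

```text
19.8833 [0.631  0.1793 0.2193] [0.175 0.425 0.174 1.325 0.    1.746] 0.06380741223796371 [ 0.7 -0.6  0.9]
```

View pics/w16.png

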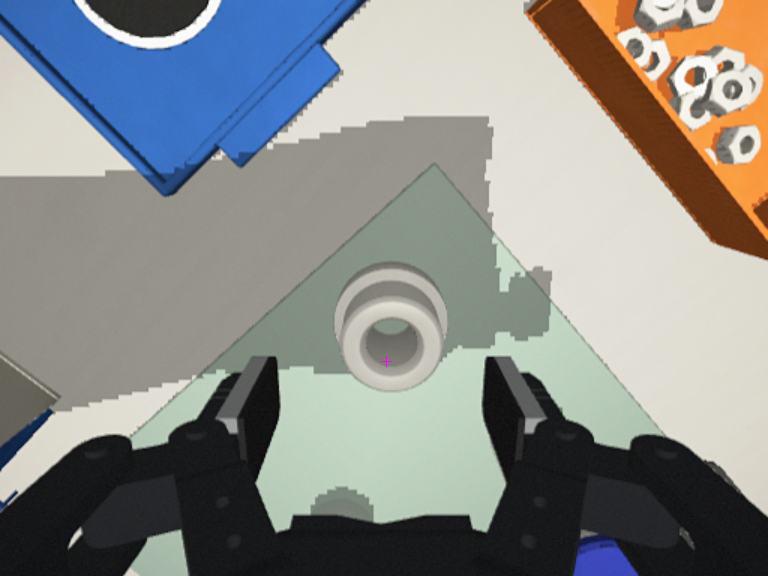

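```bash
python3 - <<'E'
from h import *
s=load("w16");T=s["T"]
for n,px,z in [("top",(392,343),.0365),("collar",(391,318),.0195)]:
    print(n,plane(s,[np.array(px)/1.5],z,T)[0].round(4))
print(plane(load("top0"),[(202.3,173.8),(202.5,173)],.0365),proj(load("top0"),[[.6353,.185,.0365],[.6353,.185,.0025]]))
E
```

```text
top [0.635  0.1863 0.0365]
collar [0.6349 0.1889 0.0195]
[[0.63327195 0.17934828 0.0365    ]
 [0.63527046 0.1788713  0.0365    ]] [[200.00515351 173.03722486]
 [202.25526967 175.92973181]]
```

>>> carry_out([
  [0,0,0,3,2,6,0.75],
  [0,0,0,2,2,6,0.75],
  [0,0,0,0,0,4,0.75],
  [0,0,0,0,0,0,0.75],
  [0,0,0,0,0,0,0.75],
])

```text
time: 20.35
position: [0.636, 0.1843, 0.2051]
orientation: [-0.0, 0.707, 0.707, -0.0]
contact_force: [-0.2, 0.2, -0.5]
finger_gap: 0.0641
```

```bash
python3 look.py w17
```

```text
20.35 [0.636  0.1843 0.2051] [ 0.181  0.446  0.174  1.3   -0.     1.752] 0.06407280587529549 [-0.2  0.2 -0.5]
```

View pics/w17.png

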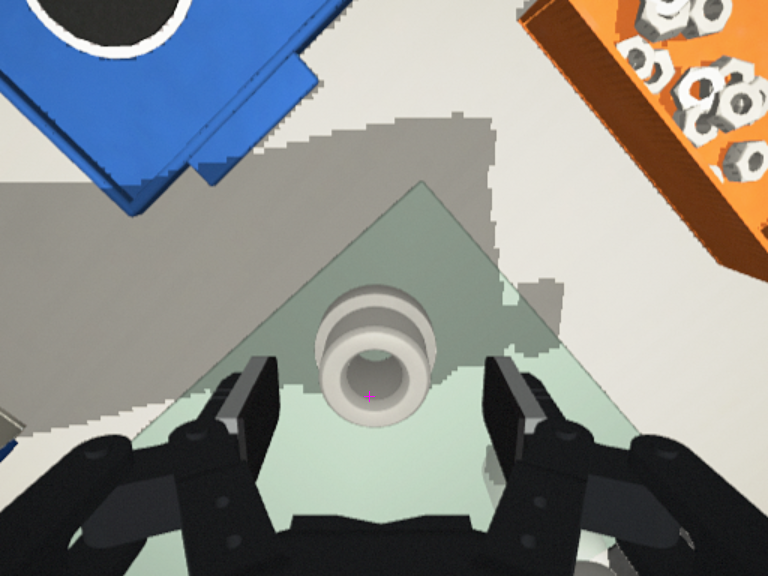

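>>> carry_out([
  [0,0,0,0.5,-0.5,9,0.75],
  [0,0,0,0,0,9,0.75],
  [0,0,0,0,0,6,0.75],
  [0,0,0,0,0,3,0.75],
  [0,0,0,0,0,0,0.75],
  [0,0,0,0,0,0,0.5],
  [0,0,0,0,0,0,0.3],
  [0,0,0,0,0,0,0.3],
  [0,0,0,0,0,0,0.3],
  [0,0,0,0,0,0,0.3],
  [0,0,0,0,0,0,0.3],
])

```text
time: 21.32
position: [0.6359, 0.1851, 0.1793]
orientation: [0.0, 0.707, 0.707, 0.001]
contact_force: [-0.7, 0.2, 2.2]
finger_gap: 0.0399
```

```bash
python3 look.py w18
```

```text
21.3167 [0.6359 0.1851 0.1793] [0.182 0.462 0.143 1.25  0.    1.753] 0.03991979474955091 [-0.7  0.2  2.2]
```

View pics/w18.png

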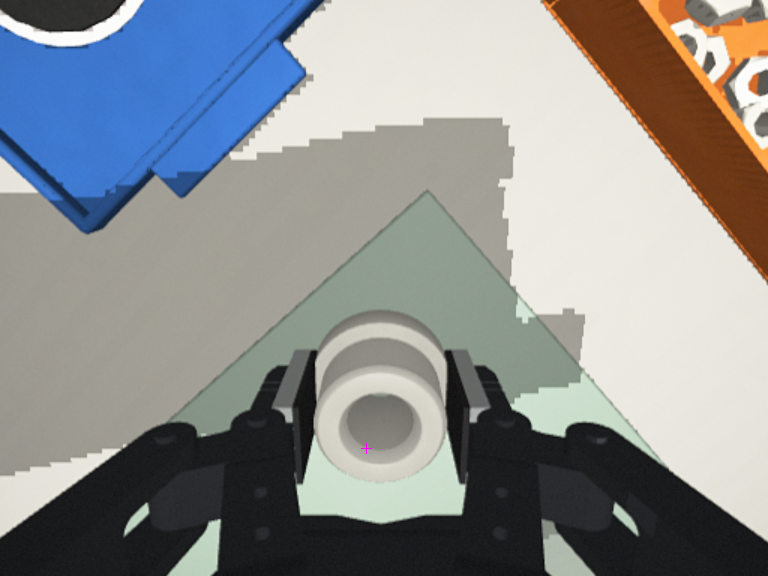

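>>> carry_out([
  [0,0,0,0,0,-5,0.3],
  [0,0,0,0,0,-12,0.3],
  [0,0,0,0,0,-18,0.3],
  [0,0,0,8,-6,-12,0.3],
  [0,0,0,16,-12,-3,0.3],
  [0,0,0,24,-18,0,0.3],
  [0,0,0,30,-23,0,0.3],
  [0,0,0,32,-24,0,0.3],
  [0,0,0,32,-24,0,0.3],
  [0,0,0,28,-20,0,0.3],
  [0,0,0,18,-14,0,0.3],
  [0,0,0,8,-6,0,0.3],
])

```text
time: 22.37
position: [0.4856, 0.3842, 0.2293]
orientation: [-0.001, 0.706, 0.709, 0.0]
contact_force: [-0.4, -0.6, -2.5]
finger_gap: 0.0398
```

>>> carry_out([
  [0,0,0,3,-2,10,0.3],
  [0,0,0,0,0,10,0.3],
  [0,0,0,0,0,6,0.3],
  [0,0,0,0,0,0,0.3],
  [0,0,0,0,0,0,0.3],
])

```text
time: 22.78
position: [0.487, 0.3825, 0.2008]
orientation: [-0.0, 0.708, 0.706, -0.002]
contact_force: [-0.4, -0.4, -1.2]
finger_gap: 0.0395
```

```bash
python3 look.py w19
```

```text
22.7833 [0.487  0.3825 0.2008] [ 0.558  0.341  0.029  1.261 -0.     2.131] 0.03949317264004031 [-0.4 -0.4 -1.2]
```

View pics/w19.png

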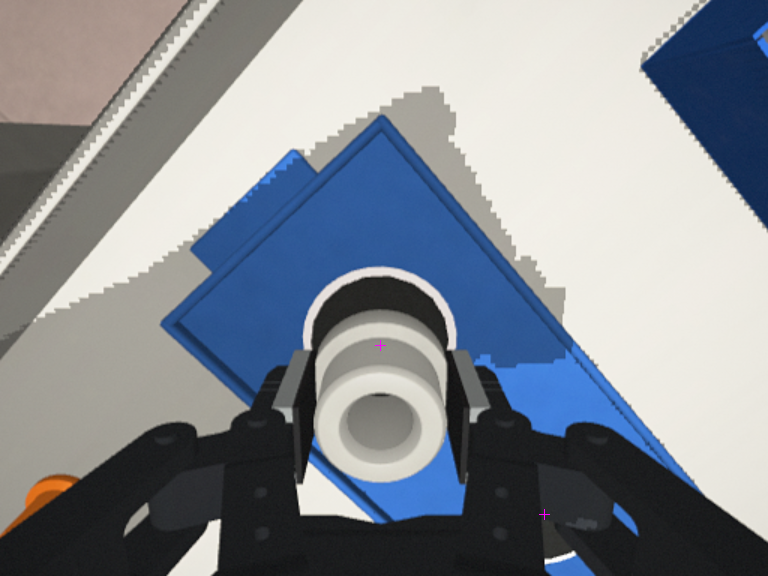

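```bash
python3 - <<'E'
from h import *
s=load("w19");T=s["T"]
print(plane(s,[np.array(p)/1.5 for p in [(380,341),(380,267),(303,341),(456,341)]],.008,T).round(4))
E
```

```text
[[0.4873 0.3857 0.008 ]
 [0.4873 0.4132 0.008 ]
 [0.4595 0.3857 0.008 ]
 [0.5146 0.3856 0.008 ]]
```

>>> carry_out([
  [0,0,0,2,0,5,0.3],
  [0,0,0,0,0,5,0.3],
  [0,0,0,0,0,3,0.3],
  [0,0,0,0,0,1,0.3],
  [0,0,0,0,0,0,0.3],
  [0,0,0,0,0,0,0.3],
])

```text
time: 23.33
position: [0.4866, 0.386, 0.1884]
orientation: [-0.0, 0.707, 0.707, -0.0]
contact_force: [0.4, 0.8, -1.7]
finger_gap: 0.0395
```

>>> carry_out([
  [0,0,0,0,0,2,0.3],
  [0,0,0,0,0,1,0.3],
  [0,0,0,0,0,0.5,0.3],
  [0,0,0,0,0,0,0.3],
  [0,0,0,0,0,0,0.3],
])

```text
time: 23.75
position: [0.4866, 0.386, 0.185]
orientation: [0.0, 0.707, 0.707, -0.0]
contact_force: [0.8, 0.2, -2.3]
finger_gap: 0.0399
```

>>> carry_out([
  [0,0,0,0,0,0.7,0.3],
  [0,0,0,0,0,0,0.3],
  [0,0,0,0,0,0,0.5],
  [0,0,0,0,0,0,0.65],
  [0,0,0,0,0,0,0.65],
  [0,0,0,0,0,0,0.65],
  [0,0,0,0,0,-10,0.65],
  [0,0,0,0,0,-25,0.65],
  [0,0,0,0,0,-30,0.65],
  [0,0,0,0,0,-30,0.65],
  [0,0,0,0,0,-10,0.65],
])

```text
time: 24.67
position: [0.4879, 0.3868, 0.2962]
orientation: [0.001, 0.707, 0.707, 0.005]
contact_force: [1.3, 1.1, 0.8]
finger_gap: 0.0556
```

```bash
python3 look.py w20
```

```text
24.6667 [0.4879 0.3868 0.2962] [ 0.563  0.298  0.167  1.43  -0.     2.134] 0.05558474695597517 [1.3 1.1 0.8]
```

View pics/w20.png

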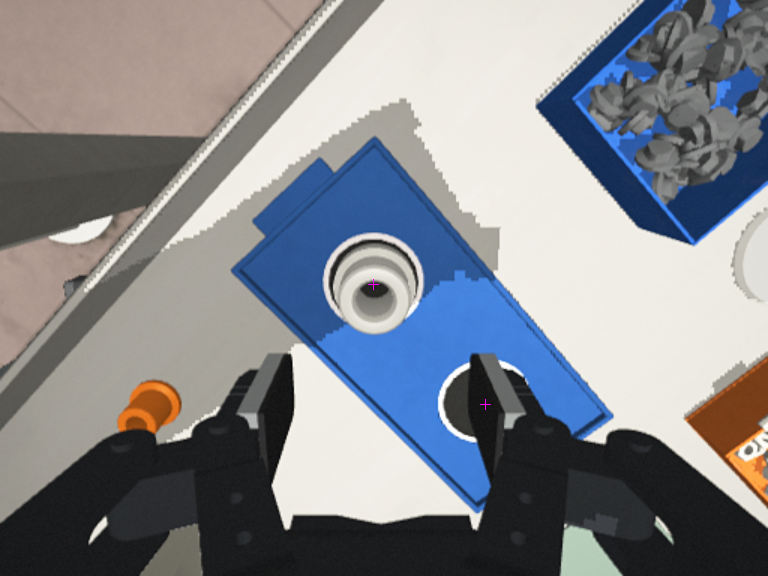

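>>> carry_out([
  [0,0,0,-10,8,0,0.65],
  [0,0,0,-20,16,0,0.65],
  [0,0,0,-30,24,0,0.65],
  [0,0,0,-32,26,0,0.65],
  [0,0,0,-32,26,0,0.65],
  [0,0,0,-32,26,0,0.65],
  [0,0,0,-32,26,0,0.65],
  [0,0,0,-32,25,0,0.65],
  [0,0,0,-24,19,0,0.65],
  [0,0,0,-12,10,0,0.65],
  [0,0,0,-4,3,0,0.65],
  [0,0,0,0,0,0,0.65],
])

```text
time: 25.72
position: [0.6958, 0.1237, 0.2864]
orientation: [-0.001, 0.708, 0.706, -0.002]
contact_force: [-0.2, -0.7, -0.5]
finger_gap: 0.0557
```

>>> carry_out([
  [0,0,0,0,0,0,0.65],
  [0,0,0,0,0,0,0.65],
])

```text
time: 25.88
position: [0.6947, 0.1271, 0.2885]
orientation: [-0.001, 0.707, 0.708, -0.001]
contact_force: [-0.3, -0.1, 0.1]
finger_gap: 0.0554
```

```bash
python3 look.py w21
```

```text
25.8833 [0.6947 0.1271 0.2885] [0.086 0.539 0.468 1.502 0.    1.655] 0.05543188956597384 [-0.3 -0.1  0.1]
```

View pics/w21.png

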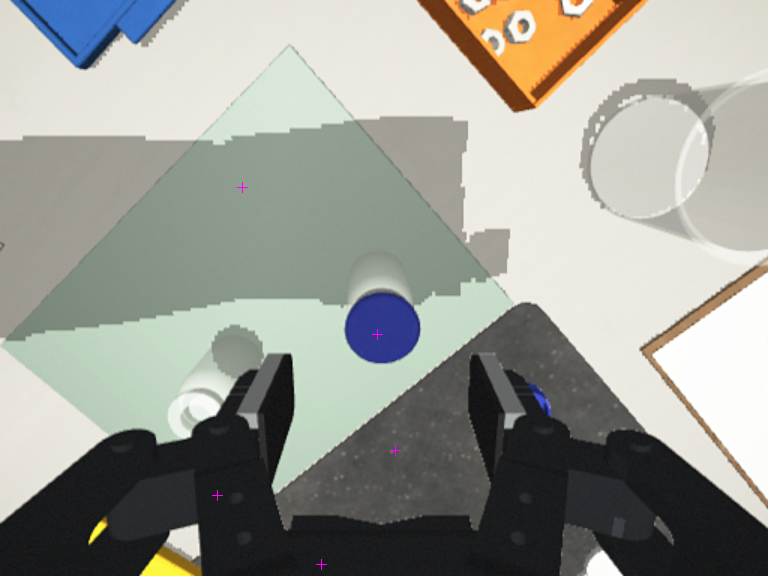

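>>> carry_out([
  [0,0,0,0.5,1.5,8,0.65],
  [0,0,0,0,0,14,0.65],
  [0,0,0,0,0,16,0.65],
  [0,0,0,0,0,16,0.65],
  [0,0,0,0,0,16,0.65],
  [0,0,0,0,0,12,0.65],
  [0,0,0,0,0,8,0.65],
  [0,0,0,0,0,3,0.65],
  [0,0,0,0,0,0,0.65],
  [0,0,0,0,0,0,0.65],
])

```text
time: 26.77
position: [0.6973, 0.1267, 0.197]
orientation: [0.0, 0.707, 0.707, 0.0]
contact_force: [0.0, 0.3, 0.3]
finger_gap: 0.0553
```

```bash
python3 look.py w22
```

```text
26.7667 [0.6973 0.1267 0.197 ] [0.085 0.573 0.333 1.33  0.    1.656] 0.05525849108068445 [0.  0.3 0.3]
```

View pics/w22.png

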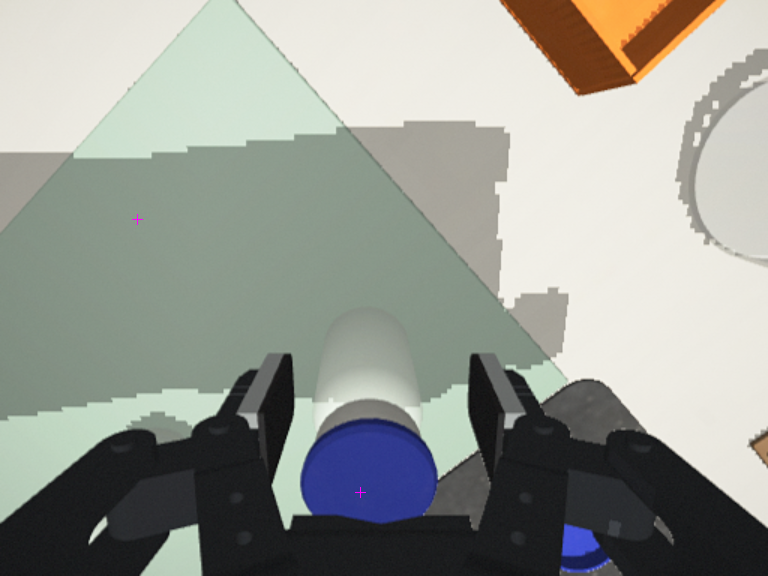

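>>> carry_out([
  [0,0,0,0.5,-2,1,0.65],
  [0,0,0,0,0,0,0.6],
  [0,0,0,0,0,0,0.5],
  [0,0,0,0,0,0,0.4],
  [0,0,0,0,0,0,0.3],
  [0,0,0,0,0,0,0.2],
  [0,0,0,0,0,0,0.15],
  [0,0,0,0,0,0,0.15],
  [0,0,0,0,0,0,0.15],
])

```text
time: 27.57
position: [0.6954, 0.127, 0.196]
orientation: [0.0, 0.707, 0.707, 0.0]
contact_force: [-0.5, -0.5, 4.0]
finger_gap: 0.028
```

```bash
python3 look.py w23
```

```text
27.5667 [0.6954 0.127  0.196 ] [0.086 0.568 0.324 1.326 0.    1.657] 0.028036455694933415 [-0.5 -0.5  4. ]
```

View pics/w23.png

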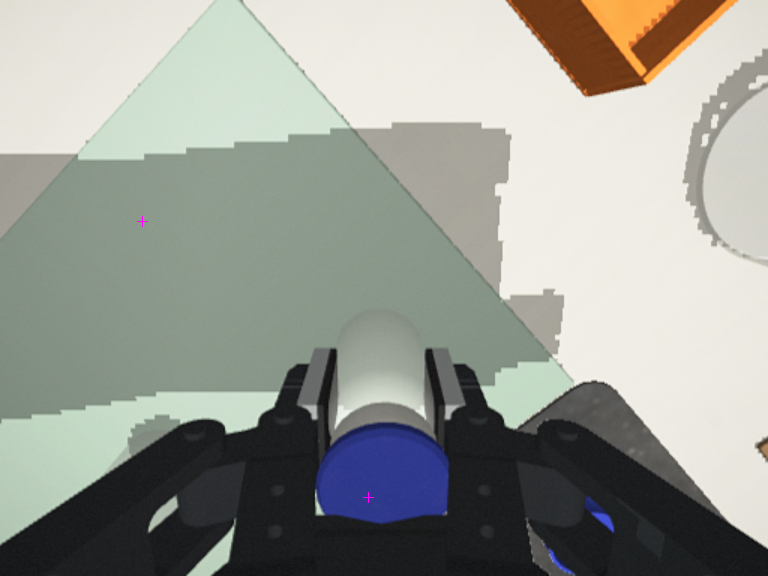

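>>> carry_out([
  [0,0,0,0,0,-5,0.15],
  [0,0,0,0,0,-12,0.15],
  [0,0,0,0,0,-16,0.15],
  [0,0,0,0,0,-10,0.15],
  [0,0,0,0,0,-4,0.15],
  [0,0,0,0,0,0,0.15],
])

```text
time: 28.12
position: [0.6958, 0.127, 0.2447]
orientation: [0.001, 0.707, 0.707, 0.001]
contact_force: [0.4, -0.4, 0.0]
finger_gap: 0.0281
```

```bash
python3 look.py w24
```

```text
28.1167 [0.6958 0.127  0.2447] [ 0.086  0.547  0.392  1.412 -0.     1.657] 0.028107923280942707 [ 0.4 -0.4  0. ]
```

View pics/w24.png

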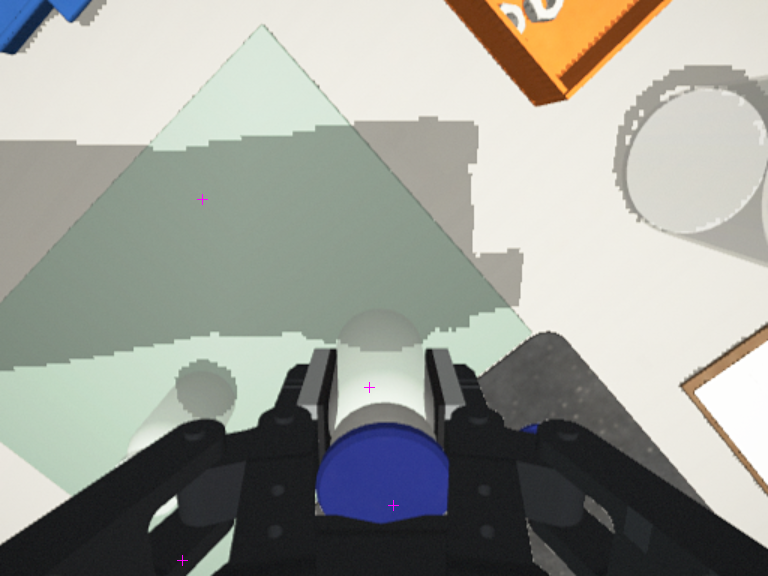

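>>> carry_out([
  [0,0,0,6,-6,0,0.15],
  [0,0,0,14,-12,0,0.15],
  [0,0,0,22,-17,0,0.15],
  [0,0,0,28,-21,0,0.15],
  [0,0,0,28,-21,0,0.15],
  [0,0,0,28,-21,0,0.15],
  [0,0,0,26,-19,0,0.15],
  [0,0,0,18,-14,0,0.15],
  [0,0,0,9,-7,5,0.15],
  [0,0,0,4,-3.5,8,0.15],
  [0,0,0,0,0,8,0.15],
  [0,0,0,0,0,4,0.15],
])

```text
time: 29.17
position: [0.5533, 0.3091, 0.2146]
orientation: [-0.0, 0.707, 0.707, -0.002]
contact_force: [-0.4, -0.2, -0.8]
finger_gap: 0.0285
```

>>> carry_out([
  [0,0,0,0,0,0,0.15],
  [0,0,0,0,0,0,0.15],
  [0,0,0,0,0,0,0.15],
])

```text
time: 29.42
position: [0.5545, 0.309, 0.2172]
orientation: [0.0, 0.708, 0.706, -0.0]
contact_force: [0.4, -0.4, -0.7]
finger_gap: 0.0279
```

```bash
python3 look.py w25
```

```text
29.4167 [0.5545 0.309  0.2172] [ 0.403  0.368  0.096  1.299 -0.     1.976] 0.027936586105670784 [ 0.4 -0.4 -0.7]
```

View pics/w25.png

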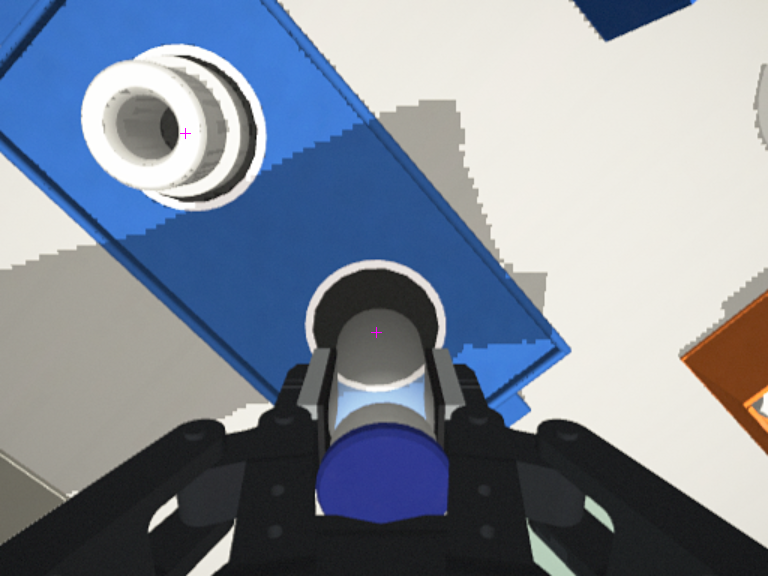

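>>> carry_out([
  [0,0,0,1,-1,5,0.15],
  [0,0,0,0,0,5,0.15],
  [0,0,0,0,0,3,0.15],
  [0,0,0,0,0,1.5,0.15],
  [0,0,0,0,0,0,0.15],
  [0,0,0,0,0,0,0.15],
])

```text
time: 29.97
position: [0.5525, 0.311, 0.2025]
orientation: [-0.0, 0.707, 0.707, -0.0]
contact_force: [0.1, -0.0, 0.1]
finger_gap: 0.0281
```

>>> carry_out([
  [0,0,0,0,0.5,0.7,0.15],
  [0,0,0,0,0,0.4,0.15],
  [0,0,0,0,0,0,0.15],
  [0,0,0,0,0,0,0.15],
])

```text
time: 30.3
position: [0.5532, 0.311, 0.2018]
orientation: [0.0, 0.707, 0.707, 0.0]
contact_force: [0.0, 0.4, -0.4]
finger_gap: 0.0283
```

>>> carry_out([
  [0,0,0,0,0,0.3,0.15],
  [0,0,0,0,0,0,0.25],
  [0,0,0,0,0,0,0.4],
  [0,0,0,0,0,0,0.6],
  [0,0,0,0,0,0,0.6],
  [0,0,0,0,0,0,0.6],
  [0,0,0,0,0,0,0.6],
  [0,0,0,0,0,-8,0.6],
  [0,0,0,0,0,-16,0.6],
  [0,0,0,0,0,-20,0.6],
  [0,0,0,0,0,-25,0.6],
  [0,0,0,0,0,-25,0.6],
])

```text
time: 31.3
position: [0.5528, 0.3109, 0.2964]
orientation: [-0.0, 0.707, 0.707, -0.0]
contact_force: [0.7, 0.8, 0.7]
finger_gap: 0.0512
```

>>> carry_out([
  [0,0,0,0,0,-20,0.6],
  [0,0,0,0,0,-20,0.6],
  [0,0,0,-20,0,-10,0.6],
  [0,0,0,-40,0,0,0.6],
  [0,0,0,-40,0,0,0.6],
  [0,0,0,-40,0,0,0.6],
  [0,0,0,-40,0,0,0.6],
  [0,0,0,-40,0,0,0.6],
  [0,0,0,-40,0,0,0.6],
  [0,0,0,-40,0,0,0.6],
  [0,0,0,-20,0,0,0.6],
  [0,0,0,0,0,0,0.6],
])

```text
time: 32.3
position: [0.553, -0.0132, 0.3462]
orientation: [0.001, 0.709, 0.705, -0.0]
contact_force: [0.5, 0.9, -0.1]
finger_gap: 0.0509
```

```bash
python3 - <<'E'
from h import *
from cell import eyes,read_state
s=read_state();print(s["time"],s["position"],s["contact_force"])
for n,(r0,r1,c0,c1,f) in dict(top=(110,260,80,420,2.35),side=(90,290,150,400,3)).items():
    S=eyes.snapshot(n);pickle.dump(S,open(f"pics/{n}9.pkl","wb"))
    cv2.imwrite(f"pics/{n}9.png",cv2.resize(S["color"][r0:r1,c0:c1,::-1],None,fx=f,fy=f,interpolation=cv2.INTER_CUBIC))
E
```

```text
32.3 [ 0.55298696 -0.01316453  0.34619393] [ 0.54081382  0.85529604 -0.11276534]
```

View pics/top9.png

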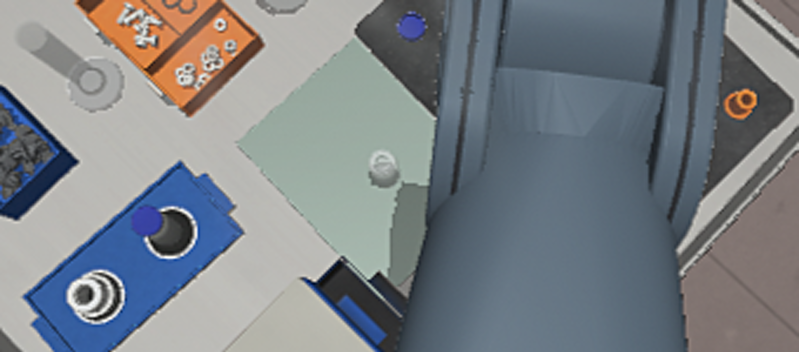

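View pics/side9.png

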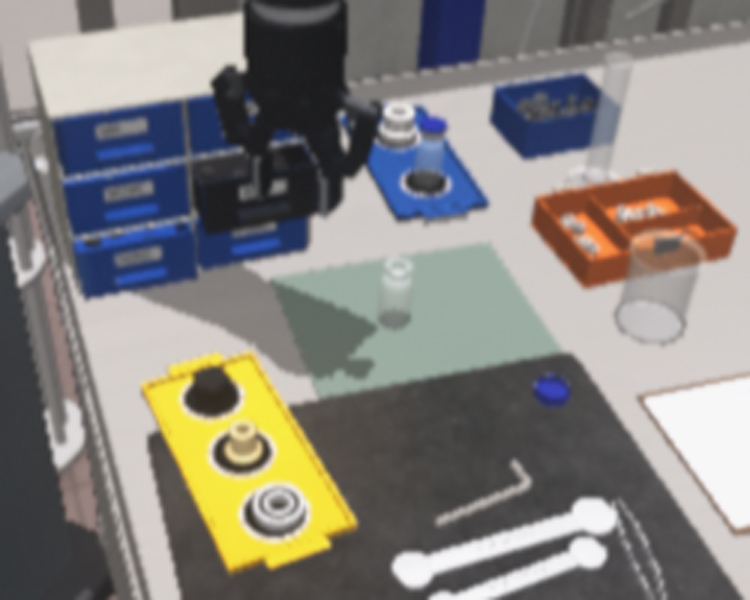

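```bash
python3 - <<'E'
from h import *
t=load("top9");s=load("side9")
P={"vialcap":(plane(t,[(80+147/2.35,110+221/2.35)],.082)[0],(150+434/3,90+123/3)),"die":(plane(t,[(80+87/2.35,110+294/2.35)],.042)[0],(150+398/3,90+110/3))}
for k,(X,p) in P.items(): print(k,X.round(4),plane(s,[p],X[2])[0].round(4))
for k,p,z in [("star",(212,379),.034),("bush",(242,430),.035),("bear",(278,503),.02),("open",(399,267),.0695),("cap",(552,386),.012)]: print(k,plane(s,[(150+p[0]/3,90+p[1]/3)],z)[0].round(4))
E
```

```text
vialcap [0.555  0.3085 0.082 ] [0.558 0.308 0.082]
die [0.4873 0.3799 0.042 ] [0.4883 0.3814 0.042 ]
star [ 0.5189 -0.0977  0.034 ]
bush [ 0.571 -0.139  0.035]
bear [ 0.6261 -0.1818  0.02  ]
open [0.6162 0.0752 0.0695]
cap [0.7764 0.0494 0.012 ]
```

```bash
python3 -c "
from cell import manip; print(manip.close_job())"
```

```text
the job is handed in; nothing more can be done
None
```

Both kits are made up and the job is handed in at about 32 s of the 112 s. The hand-in gives no verdict.

- **Blue tray:** the crimp die is on one pad and the blue-capped sample vial on the other.
- **Yellow tray:** the star knob, brass guide bush and bearing each have a pad of their own.
- **Regrip:** the bush was first gripped too high on its taper, so I opened the gripper, went lower and gripped again.

**Last checks:**
- **Placed parts:** all five look upright in the final side view. The wrist views after release show the die and the three yellow-tray parts central on their pads.
- **Vial:** it has no wrist view after release. The top and side cameras put its cap within about 4 mm of the pad centre.
- **Left alone:** the open vial and loose cap read within about 5 mm of where they were first seen, and the arm did not touch either.
- **Disagreements:** the side camera put the star knob 8–9 mm from its pad centre by a rough pixel pick, while the wrist view showed it central. Before it was picked up, the die read 6 mm different in y between the top and wrist cameras. I trusted the wrist, and the grasp came out centred.

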